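Refit the sprung roller in the packing-table roller track

ROBOT

A 6-joint arm with a two-finger parallel gripper is mounted at the origin on the work surface. World frame = base frame: x ahead of the robot, y to its left, z up, the work surface at z = 0. Lengths are in mm, angles in rad, forces in N, time in s.
With the tool pointing down it reaches from about 350 to 875 mm from the base axis. Payload 4.2 kg.
Tool frame: the origin (TCP) lies midway between the tips of the shut fingers; the grasp point (between the pads) lies 19 mm behind it; z points along the fingers, y is the line along which they close (so a half turn about z gives the same grasp; the last joint's range is limited). The gripper opens to 85 mm and grips with 20 to 120 N. Pads are 22 mm wide; open, the fingers measure 114 mm over their backs; the gripper's body (76 mm by 85 mm) begins 54 mm behind the grasp point. The pads swing forward as they close: fully open they stand 13 mm farther back than shut.
Start: joints at [-1.055, 0.385, 0.008, 0, -1.194, -0.259], TCP at [158.759, -604.479, 202.612] pointing down, gripper open.
Joint ranges: [-3.14, 3.14], [-1.21, 2.06], [-1.07, 1.41], [-3.16, 2.05], [-2.99, -0.16], [-3.1, 3.1]. Speed limits (rad/s): [2.79, 2.79, 3.14, 3.14, 3.14, 3.14].

INTERFACE

Orientations are given as a unit quaternion [x, y, z, w].
In Python, from bench import arm gives the robot as it stands.
- The arm moves only by the tool send_rows, never from a script. Its argument "targets" is a list of rows, each an object of numbers: "gripper": the gripper command: -1 is fully open, 1 is shut, values between are in proportion; "x", "y", "z": the shift along the tool's x, y, z in cm; "ax", "ay", "az": the turn, a rotation vector about the tool's x, y, z in degrees. A call has 1 to 5 rows; each row shifts and turns the commanded pose from where the row before left it, along the tool's axes as they then stand; what a row does not reach is not made up. A row lasts 1/12 s, in which the tool goes at most 41.7 mm and 7.16 degrees, less where a joint would pass 70% of its speed; a pose out of reach is approached as far as the arm can. A call is refused whole if a number of a shift passes 4.17 or a number of a turn 7.16, either way. A call with a gripper value outside its range is refused whole. The fingers move at their own pace and stop on an object; the grip force is fixed at half the most. Time passes only in rows, so rows that do not move let the fingers close. It gives the time, the measured TCP pose, the force, the opening and the grip force at its end, in the units of the state.
- arm.read_state(): the state, without advancing time (a new reading comes with each control period).
- arm.get_image(name): name is "scene" or "top" or "wrist"; returns (picture, depth): 400x640x3 uint8, red, green, blue; 400x640 float32, mm along the optical axis (not along the pixel's ray), 0 where there is no reading.
- arm.camera_model(name): a dict with "fx", "fy", "cx", "cy" (pixels), "cam_to_world" (4x4, takes a point from camera to world coordinates). Camera axes: x right, y down, z forward; pixel columns grow to the right and rows downward; lengths in mm; the calibration is good to about 2 mm. The wrist camera is an equidistant fisheye: a pixel r from the principal point sees the ray r / f radians off the axis. A picture is of the moment at which its call begins: read the wrist's pose just before it. camera_model takes no time and is no camera call; for the wrist camera it gives the pose at the moment of the call.
- arm.job_done(): hands the job in; it is judged then, once.
Trained networks look in the newest picture that a camera, given by its name, has taken for a name from the list of things; names that differ only in an ending like _2 or _b are one class to them, and where a whole thing is asked for, a point or a joint stands for the part that bears it (a point fixed in the world has none). Each returns a list of dicts, best first, with "score" (0 to 1); they miss things now and then, are a little off and sometimes report something else, mostly with a low value. They report only what shows in the picture. A call takes as long as a camera call. They do not tell look-alikes from the thing itself.
- arm.boxes_of(camera, thing): "rect" ([left, top, width, height] in pixels, round what is visible of it).
The state is a dict: "clock": time; "joints": joint angles; "joint_vel": joint speeds; "joint_efforts": joint torques, N m; "position": TCP position; "ee_rot": TCP orientation; "contact_force": force on the tool from outside, world axes, zero at the start; "wrist_torque": the same for the moment, N m; "gripper_width": finger opening in mm; "grasp_force": force on a finger pad.
Only numpy, scipy, OpenCV 4.12 (cv2) and the standard library are available. Lean on these libraries where they do the work, as an engineer would, in place of code of your own. Each camera call takes 0.05 s, during which the arm holds its last target. There are 200 camera calls.

TASK

Take the spare roller from its black cradle and fit it in the empty place at the end of the blue roller track, either way round: feel its sprung brass pin into the end cup of one rail, push to compress the spring without running it to its stop, swing the other end down in line, and ease the fixed pin into the opposite cup until both are fully home, then let go. The cup blocks are clamped a few millimetres off their marks, one forward and one back, so feel for the holes; never load the rails with more than 25 N, and leave the cans, jar, tea box, mug and screwdriver where they are.

Things in the scene. Friction and masses are not known exactly. Their poses are not given: they have to be found in the camera images.
- roller: Loose steel conveyor roller, about 300 g: tube 36 mm diameter, 138 mm long, with a 10 mm round-nosed pin on its axis at each end and a red band near the sprung end. Origin on the axis at the middle of the tube; its y axis runs along the roller towards the sprung (red band, brass) end. It starts lying level in the cradle, its axis 52 mm above the table. Overall length 184 mm with the spring free.
- sprung_tip (a point): Outer end of the brass sprung pin. Free it stands 32 mm out of the tube (101 mm from the roller's origin) and can be pushed in at most 19 mm, to a hard stop. The spring pushes about 4 N at first and 0.6 N more per mm (about 15 N at the stop), with light damping (about 2.5 N more at 0.1 m/s).
- fixed_tip (a point): Outer end of the dark fixed pin, 14 mm out of the tube, 83 mm from the roller's origin.
- track: Fixed blue roller track: two rails 12 mm thick, 102 mm high, inner faces 180 mm apart, from -40 to 210 mm along its x; rollers in place at x = 90 and 180 mm. Origin on the table, midway between the rails, below the axis of the empty place; y points to the cup_left rail. The empty place's axis lies along y, 90 mm above the table.
- cup_left (a point): Nominal middle of the +y end cup, on the rail's inner face, 90 mm above the table. The cup is a yellow block 46 mm long (along the track's x), 26 high, 9 thick, with a 13.6 mm round through hole; the rail face is the hole's floor. The hole's true centre lies 4.5 to 7.5 mm to one side of this point along the track's x (same height); which way differs each time and no pose tells it.
- cup_right (a point): The same on the -y rail, its hole always off the other way from the left one. Floors are 180 mm apart, block faces 162 mm. A pin is home when its tip touches the rail; both home, the spring stays pushed in 3 to 5 mm. It takes about 13 mm of push to pass the fixed pin down in front of the other block; with the roller tilted about 10 degrees that end clears the block (its top is level with the rail) while the sprung pin enters.
- cradle: Fixed black cradle, base 90 x 150 x 6 mm, with two V rests, 14 mm wide, 52 mm either side of its middle, under the roller; between them the roller is free to be grasped. Origin at the middle of its underside on the table, y along the roller.
- can_red: Bystander: food can with a red label, 68 mm diameter, 110 mm high, origin at the centre of its underside.
- can_green: Bystander: food can with a green label, 68 mm diameter, 110 mm high, near the cradle, origin at the centre of its underside.
- jar: Bystander: jar with a yellow cap, 60 mm diameter, 90 mm high, near the cradle, origin at the centre of its underside.
- tea_box: Bystander: upright green and white tea box, 60 x 90 x 100 mm high, near the cradle, origin at the centre of its underside.
- mug: Bystander: blue mug, 80 mm diameter, 90 mm high, origin at the centre of its underside.
- screwdriver: Bystander: screwdriver lying on the table beside the work.
There are look-alikes about, which are no part of the job. Several things have the shape of the roller; the one meant has the colours described above.

How it is judged (in metres and radians):
On the way:
1. the sprung pin is in an end cup of the empty place with its spring pushed in at least 9 mm (sprung tip less than 92 mm from the roller's origin, within 5 mm of the rail) (distance between sprung_tip and roller below 0.092 m and ((distance between sprung_tip and cup_left below 0.0125 m and y of sprung_tip in the frame of cup_left above -0.005 m) or (distance between sprung_tip and cup_right below 0.0125 m and y of sprung_tip in the frame of cup_right below 0.005 m))), for 0.1 s.
At the end, for the whole second after the job is handed in: The roller sits in the empty place, one pin in each end cup, each tip within 5 mm of its rail's inner face and 12.5 mm of the cup's nominal middle, at rest (under 20 mm/s) and let go ((((distance between sprung_tip and cup_left below 0.0125 m and y of sprung_tip in the frame of cup_left above -0.005 m) and (distance between fixed_tip and cup_right below 0.0125 m and y of fixed_tip in the frame of cup_right below 0.005 m)) or ((distance between sprung_tip and cup_right below 0.0125 m and y of sprung_tip in the frame of cup_right below 0.005 m) and (distance between fixed_tip and cup_left below 0.0125 m and y of fixed_tip in the frame of cup_left above -0.005 m))) and linear speed of roller below 0.02 m/s and contact force between roller and the arm below 0.1 N and contact force between roller and the fingers below 0.1 N); the robot touches nothing.
It fails at once if the spring is pushed to its stop (sprung tip less than 82.8 mm from the roller's origin: over 18.2 mm of its 19 mm) (distance between sprung_tip and roller below 0.0828 m).
It fails at once if the roller loads the track's rails with more than 25 N (rammed or snapped home) (contact force between roller and track above 25 N).
It fails at once if a bystander is moved more than 20 mm (distance of any of can_red, can_green, jar, tea_box, mug, screwdriver from where it was at the start of the episode above 0.02 m).
It also fails if it takes over 70 s, if anything falls off the work surface, if the arm or the gripper's body presses on something with over 40 N, if the wrist force passes 120 N, or if a joint passes its speed limit or range.

## Working session

There is one attempt and no reset: what is moved stays moved. The work goes in short steps, Python scripts to look and compute and a tool call to move; the robot and the scene stay as the last step left them, time stands still between calls to the robot, and variables do not carry over. Pictures are saved under pics/ and viewed, at most 10 in all, crops included, and the job is handed in when it is done.

Besides the shell and the picture viewer there is one more tool, called after "Request:" by a JSON object that holds its "api" and its "payload", one argument or row to a line. send_rows: Moves the arm, as the interface text tells. Its arguments: {"type":"object","properties":{"targets":{"type":"array"}},"required":["targets"]}

```bash
mkdir -p pics; ls; cat > h.py <<'E'
import numpy as np, cv2
from scipy.spatial.transform import Rotation as R
from bench import arm
def cloud(name):
    im,d=arm.get_image(name); m=arm.camera_model(name)
    v,u=np.mgrid[0:400,0:640]
    P=np.stack([(u-m['cx'])/m['fx']*d,(v-m['cy'])/m['fy']*d,d],-1)
    T=np.array(m['cam_to_world']); W=P@T[:3,:3].T+T[:3,3]; W[d==0]=np.nan
    return im,W
E
python3 - <<'E'
from h import *
s=arm.read_state(); print(s['clock'],s['position'],s['ee_rot'],s['gripper_width'])
for n in ('top','scene'):
    im,W=cloud(n); cv2.imwrite(f'pics/{n}.png',im[...,::-1]); np.savez(f'{n}.npz',im=im,W=W)
    for t in ('roller','track','cradle'):
        for b in arm.boxes_of(n,t)[:4]: 
            l,tp,w,h=b['rect']; print(n,t,round(b['score'],2),np.round(b['rect']),np.round(W[int(tp+h/2),int(l+w/2)]))
E
```

```text
pics
0.0 [ 158.60640202 -603.85817163  201.51403058] [-1.27929949e-01  9.91782596e-01  1.08778608e-03 -1.64159770e-04] 85.49773582683241
top roller 0.88 [212. 266.  53.  22.] [324. 217.  38.]
top roller 0.85 [268. 143.  41.  43.] [685.  71.  32.]
top roller 0.76 [206. 202.  52.  22.] [524. 241.  74.]
top track 0.63 [333. 142.  90.  95.] [ 603. -209.  103.]
top cradle 0.63 [210. 193.  51.  41.] [522. 230.  68.]
scene roller 0.82 [341. 146.  52.  12.] [339. 209.  29.]
scene roller 0.74 [336. 226.  56.  27.] [702.  63.  34.]
scene roller 0.7 [376. 169.  45.  23.] [533. 234.  64.]
scene track 0.74 [201. 188. 100.  96.] [ 572. -227.   -4.]
scene cradle 0.94 [369. 178.  54.  34.] [530. 233.   5.]
```

```bash
python3 - <<'E'
from h import *
im=np.load('top.npz')['im'][...,::-1]
c=im[120:310,180:450]; cv2.imwrite('pics/topc.png',cv2.resize(c,(800,563),interpolation=cv2.INTER_CUBIC))
E
```

```text
(no output)
```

View pics/topc.png

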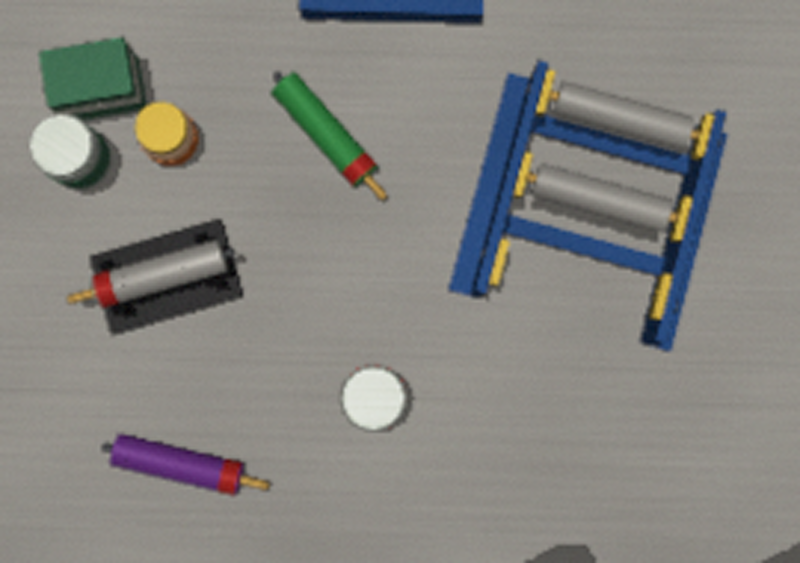

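View pics/scene.png

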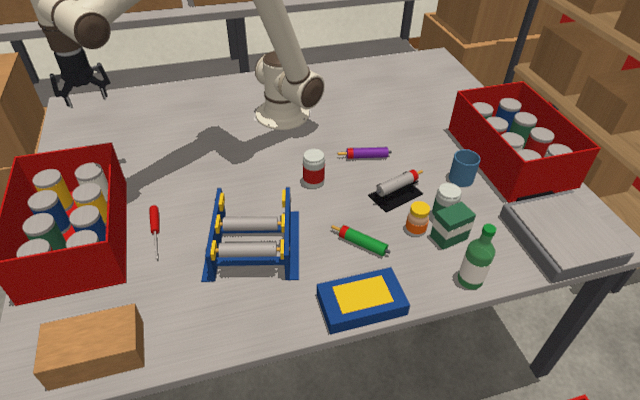

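The top crop shows the grey roller with its red band in the cradle at (165,275), sprung end to the left (+y). The track is at the right, with its empty place at the near end: left cup (499,262), right cup (661,297). The scene view agrees with this. Next I'll measure both.

```bash
python3 - <<'E'
from h import *
for n in('top','scene'):
    z=np.load(n+'.npz'); W=z['W']; hsv=cv2.cvtColor(z['im'],cv2.COLOR_RGB2HSV).astype(int); H,S,V=np.moveaxis(hsv,-1,0)
    x,y,zz=np.moveaxis(W,-1,0)
    with np.errstate(invalid='ignore'):
        reg=(x>430)&(x<620)&(y>120)&(y<340)&(zz>40)&(zz<80)
        p=W[reg&(S<60)]; 
        q=p[p[:,2]>60]; c=q.mean(0); u=np.linalg.svd(q[:,:2]-c[:2])[2][0]; u*=np.sign(u[1])
        t=(q[:,:2]-c[:2])@u; print(n,'roller ctr',c,'yaw axis',np.degrees(np.arctan2(u[1],u[0])),t.min(),t.max(),p[:,2].max())
        red=W[reg&(S>120)&((H<8)|(H>172))]; print(' red',len(red),red.mean(0))
        br=W[reg&(S>90)&(H>12)&(H<30)]; print(' brass',len(br),br.mean(0) if len(br) else 0)
        tr=(x>450)&(x<850)&(y>-420)&(y<-80)
        bl=W[tr&(H>100)&(H<125)&(S>120)&(zz>95)&(zz<110)]
        ye=W[tr&(H>18)&(H<32)&(S>120)&(zz>70)]
        np.savez(n+'tr.npz',bl=bl,ye=ye); print(' blue',len(bl),bl.mean(0),'yel',len(ye))
        rc=cv2.minAreaRect(bl[:,:2].astype(np.float32)); print(rc, cv2.boxPoints(rc).round(1).tolist())
        # track rollers
        a=W[tr&(S<60)&(zz>85)&(zz<115)]; rc=cv2.minAreaRect(a[:,:2].astype(np.float32));print(' rollers',len(a),rc)
    k=cv2.connectedComponents((tr&(H>18)&(H<32)&(S>120)&(zz>70)).astype(np.uint8))
    for i in range(1,k[0]):
        m=W[k[1]==i]
        if len(m)>5: print('  blk',len(m),m.mean(0).round(1))
E
```

```text
top roller ctr [528.98173987 226.16714393  66.56696772] yaw axis 105.21081895406964 -69.01698586630513 80.30038707292127 76.4786301870115
 red 69 [507.43564484 289.93960378  63.99815431]
 brass 25 [499.95112183 317.36905269  56.17363645]
 blue 546 [ 605.77921574 -216.53405381  101.23268792] yel 315
((607.2268676757812, -222.3212890625), (205.0226287841797, 248.25401306152344), 75.76507568359375) [[461.70001220703125, -291.20001220703125], [702.2999877929688, -352.20001220703125], [752.7999877929688, -153.5], [512.0999755859375, -92.4000015258789]]
 rollers 1095 ((617.7843017578125, -222.68096923828125), (194.67385864257812, 223.9417724609375), 77.30169677734375)
  blk 47 [ 719.6 -164.   100.4]
  blk 59 [ 678.2 -327.1   98.7]
  blk 46 [ 633.6 -142.7   99.6]
  blk 62 [ 592.1 -304.9   98.1]
  blk 39 [ 542.1 -117.9  102. ]
  blk 62 [ 510.9 -284.8   98.7]
scene roller ctr [535.88951856 223.28473078  66.01801254] yaw axis 107.91831267150013 -56.08163126819614 63.077162069794625 74.7888045137853
 red 49 [520.04657774 292.94208731  62.27956117]
 brass 15 [502.76726437 321.40378064  54.084989  ]
 blue 564 [ 626.57948415 -221.50209149  101.47927664] yel 470
((612.9088745117188, -224.6944122314453), (203.8443145751953, 248.9760284423828), 75.84070587158203) [[467.29998779296875, -293.1000061035156], [708.7000122070312, -354.0], [758.5, -156.3000030517578], [517.0999755859375, -95.4000015258789]]
 rollers 1522 ((607.4319458007812, -219.97695922851562), (206.77880859375, 241.70233154296875), 78.1707534790039)
  blk 54 [ 550.9 -121.6   98. ]
  blk 80 [ 520.5 -288.8   95.8]
  blk 64 [ 641.6 -145.5   98.5]
  blk 91 [ 600.5 -308.6   96.4]
  blk 75 [ 730.1 -167.9   97.8]
  blk 106 [ 687.4 -330.4   96.7]
```

```bash
cat >> h.py <<'E'
def rot(th,tilt=0):  # tool y at world angle th (deg), z down, then turned by tilt about tool y
    t=np.radians(th); y=np.array([np.cos(t),np.sin(t),0]); z=np.array([0,0,-1.]); x=np.cross(y,z)
    return R.from_matrix(np.stack([x,y,z],1))*R.from_rotvec([0,np.radians(tilt),0])
def plan(pos,th,tilt=0):
    s=arm.read_state(); A=R.from_quat(s['ee_rot']); B=rot(th,tilt)
    d=A.inv().apply(np.array(pos)-s['position'])/10; w=np.degrees((A.inv()*B).as_rotvec())
    print('t',round(s['clock'],2),'shift cm',d.round(3),'rows',np.abs(d).max()/4.17,'| turn',w.round(2),'rows',np.abs(w).max()/7.16)
def show():
    s=arm.read_state(); M=R.from_quat(s['ee_rot']).as_matrix()
    print('t',round(s['clock'],2),'p',np.round(s['position'],1),'th',np.degrees(np.arctan2(M[1,1],M[0,1])).round(2),'x.z',np.degrees(np.arcsin(M[2,0])).round(2),'F',np.round(s['contact_force'],1),'w',round(s['gripper_width'],1),'g',round(s['grasp_force'],1))
E
python3 - <<'E'
from h import *
show(); plan((510,-205,330),165.8)
m=arm.camera_model('wrist'); print({k:v for k,v in m.items() if k!='cam_to_world'}); print(np.round(m['cam_to_world'],2))
s=arm.read_state(); A=R.from_quat(s['ee_rot']).as_matrix(); T=np.array(m['cam_to_world']); print('cam in tool',A.T@(T[:3,3]-s['position']),(A.T@T[:3,:3]).round(2))
E
```

```text
t 0.4 p [ 158.7 -604.4  202.5] th 104.71 x.z 0.0 F [ 0.1 -0.2  0.3] w 85.6 g 0.0
t 0.4 shift cm [-44.118  29.715 -12.744] rows 10.579916408201562 | turn [ 1.000e-02  1.000e-02 -6.109e+01] rows 8.532044483784267
{'fx': 309.70691628693146, 'fy': 309.70691628693146, 'cx': 325.7219744507732, 'cy': 195.38239616189182}
[[-2.5000e-01  9.2000e-01  2.9000e-01  8.4430e+01]
 [ 9.7000e-01  2.4000e-01  8.0000e-02 -6.2411e+02]
 [-0.0000e+00  3.0000e-01 -9.5000e-01  3.7468e+02]
 [ 0.0000e+00  0.0000e+00  0.0000e+00  1.0000e+00]]
cam in tool [ 7.68677396e+01 -1.42826264e-01 -1.72205878e+02] [[ 0.   -0.95 -0.3 ]
 [ 1.    0.   -0.  ]
 [ 0.   -0.3   0.95]]
```

Request:
{"api": "send_rows", "payload": {
  "targets": [
    {"gripper": -1,"x": -4,"y": 2.7,"z": -0.45},
    {"gripper": -1,"x": -4,"y": 2.7,"z": -0.45},
    {"gripper": -1,"x": -4,"y": 2.7,"z": -0.45},
    {"gripper": -1,"x": -4,"y": 2.7,"z": -0.45},
    {"gripper": -1,"x": -4,"y": 2.7,"z": -0.45}
  ]
}}

```text
$.targets[0]: bad value
```

Request:
{"api": "send_rows", "payload": {
  "targets": [
    {"gripper": -1,"x": -4,"y": 2.7,"z": -0.45},
    {"gripper": -1,"x": -4,"y": 2.7,"z": -0.45},
    {"gripper": -1,"x": -4,"y": 2.7,"z": -0.45},
    {"gripper": -1,"x": -4,"y": 2.7,"z": -0.45},
    {"gripper": -1,"x": -4,"y": 2.7,"z": -0.45}
  ]
}}

```text
$.targets[0]: bad value
```

Request:
{"api": "send_rows", "payload": {
  "targets": [
    {"gripper": -1,"x": -4,"y": 2.7,"z": -0.45,"az": -6.8},
    {"gripper": -1,"az": -6.8},
    {"gripper": -1,"az": -6.8},
    {"gripper": -1,"az": -6.8},
    {"gripper": -1,"az": -6.8}
  ]
}}

```text
$.targets[0]: bad value
```

Request:
{"api": "send_rows", "payload": {
  "targets": [
    {"gripper": -1,"az": -6.8},
    {"gripper": -1,"az": -6.8},
    {"gripper": -1,"az": -6.8},
    {"gripper": -1,"az": -6.8},
    {"gripper": -1}
  ]
}}

```text
$.targets[0]: bad value
```

```bash
cat >> h.py <<'E'
def wcloud():
    m=arm.camera_model('wrist'); im,d=arm.get_image('wrist')
    v,u=np.mgrid[0:400,0:640]; a=(u-m['cx'])/m['fx']; b=(v-m['cy'])/m['fy']; r=np.hypot(a,b)+1e-9
    k=np.tan(r)/r; P=np.stack([a*k*d,b*k*d,d],-1); T=np.array(m['cam_to_world']); W=P@T[:3,:3].T+T[:3,3]; W[d==0]=np.nan
    return im,W
E
python3 - <<'E'
from h import *
show(); im,W=wcloud(); np.savez('w1.npz',im=im,W=W); cv2.imwrite('pics/w1.png',im[...,::-1])
plan((524,226,230),196)
E
```

```text
t 0.4 p [ 158.7 -604.4  202.5] th 104.71 x.z 0.0 F [ 0.1 -0.2  0.3] w 85.6 g 0.0
t 0.45 shift cm [-56.42   71.041  -2.735] rows 17.036321923622403 | turn [ 1.000e-02  1.000e-02 -9.128e+01] rows 12.749261541282163
```

View pics/w1.png

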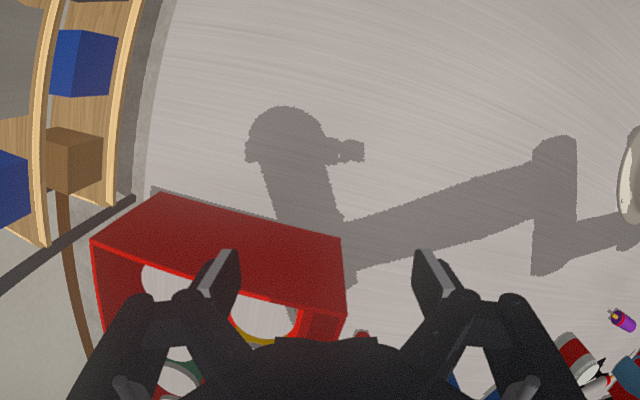

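The wrist view is still at the start, since the moves were refused: every key is required. The fingers fill the bottom of the picture. I'll resend with all the keys.

Request:
{"api": "send_rows", "payload": {
  "targets": [
    {"gripper": -1,"x": -3.9,"y": 2.7,"z": -0.4,"ax": 0,"ay": 0,"az": 0},
    {"gripper": -1,"x": -3.9,"y": 2.7,"z": -0.4,"ax": 0,"ay": 0,"az": 0},
    {"gripper": -1,"x": -3.9,"y": 2.7,"z": -0.4,"ax": 0,"ay": 0,"az": 0},
    {"gripper": -1,"x": -3.9,"y": 2.7,"z": -0.4,"ax": 0,"ay": 0,"az": 0},
    {"gripper": -1,"x": -3.9,"y": 2.7,"z": -0.4,"ax": 0,"ay": 0,"az": 0}
  ]
}}

```text
clock: 0.87
position: [294.6, -445.4, 220.4]
ee_rot: [-0.128, 0.992, -0.0, 0.0]
contact_force: [0.6, -1.3, 0.5]
gripper_width: 85.4
grasp_force: 0.0
```

Request:
{"api": "send_rows", "payload": {
  "targets": [
    {"gripper": -1,"x": -3.9,"y": 2.7,"z": -0.4,"ax": 0,"ay": 0,"az": 0},
    {"gripper": -1,"x": -3.9,"y": 2.7,"z": -0.4,"ax": 0,"ay": 0,"az": 0},
    {"gripper": -1,"x": -3.9,"y": 2.7,"z": -0.4,"ax": 0,"ay": 0,"az": 0},
    {"gripper": -1,"x": -3.9,"y": 2.7,"z": -0.4,"ax": 0,"ay": 0,"az": 0},
    {"gripper": -1,"x": -3.9,"y": 2.7,"z": -0.4,"ax": 0,"ay": 0,"az": 0}
  ]
}}

```text
clock: 1.28
position: [429.8, -287.4, 238.3]
ee_rot: [-0.128, 0.992, -0.0, 0.0]
contact_force: [0.2, -0.7, -0.3]
gripper_width: 85.8
grasp_force: 0.0
```

Request:
{"api": "send_rows", "payload": {
  "targets": [
    {"gripper": -1,"x": -3.9,"y": 2.7,"z": -0.4,"ax": 0,"ay": 0,"az": 0},
    {"gripper": -1,"x": -3.9,"y": 2.7,"z": -0.4,"ax": 0,"ay": 0,"az": -6.8},
    {"gripper": -1,"x": 0,"y": 0,"z": 0,"ax": 0,"ay": 0,"az": -6.8},
    {"gripper": -1,"x": 0,"y": 0,"z": 0,"ax": 0,"ay": 0,"az": -6.8},
    {"gripper": -1,"x": 0,"y": 0,"z": 0,"ax": 0,"ay": 0,"az": -6.8}
  ]
}}

```text
clock: 1.7
position: [483.6, -225.1, 244.6]
ee_rot: [-0.361, 0.932, 0.0, 0.0]
contact_force: [-0.5, 0.0, -0.2]
gripper_width: 85.3
grasp_force: 0.0
```

Request:
{"api": "send_rows", "payload": {
  "targets": [
    {"gripper": -1,"x": 0,"y": 0,"z": 0,"ax": 0,"ay": 0,"az": -6.8},
    {"gripper": -1,"x": 0,"y": 0,"z": 0,"ax": 0,"ay": 0,"az": -6.8},
    {"gripper": -1,"x": 0,"y": 0,"z": 0,"ax": 0,"ay": 0,"az": -6.8},
    {"gripper": -1,"x": 0,"y": 0,"z": 0,"ax": 0,"ay": 0,"az": -6.8},
    {"gripper": -1,"x": 0,"y": 0,"z": 0,"ax": 0,"ay": 0,"az": -6.8}
  ]
}}

```text
clock: 2.12
position: [482.9, -226.1, 244.7]
ee_rot: [-0.617, 0.787, -0.0, 0.0]
contact_force: [-0.1, -0.0, -0.4]
gripper_width: 85.6
grasp_force: 0.0
```

```bash
python3 - <<'E'
from h import *
show(); im,W=wcloud(); np.savez('w1.npz',im=im,W=W); cv2.imwrite('pics/w2.png',im[...,::-1])
plan((524,226,230),196)
E
```

```text
t 2.12 p [ 482.9 -226.1  244.7] th 166.25 x.z -0.0 F [-0.1 -0.  -0.4] w 85.6 g 0.0
t 2.17 shift cm [-44.914   6.587   1.474] rows 10.770748902376484 | turn [-1.000e-02  0.000e+00 -2.954e+01] rows 4.12504152664389
```

View pics/w2.png

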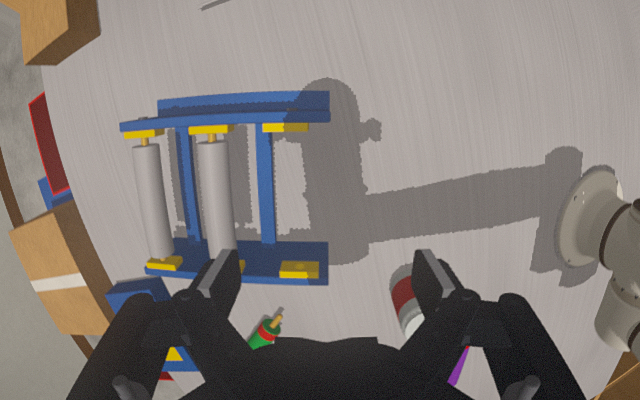

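The view shows the track from above: right cup block at (287,127), left cup block at (299,269), and the rails' near ends at x≈329. Next I'll fit the track pose and the block offsets.

```bash
python3 - <<'E'
from h import *
z=np.load('w1.npz'); W=z['W']; H,S,V=np.moveaxis(cv2.cvtColor(z['im'],cv2.COLOR_RGB2HSV).astype(int),-1,0)
x,y,zz=np.moveaxis(W,-1,0)
with np.errstate(invalid='ignore'):
    tr=(x>430)&(x<850)&(y>-420)&(y<-60)
    b=tr&(H>100)&(H<125)&(S>100)&(zz>94)&(zz<110); ye=tr&(H>18)&(H<32)&(S>120)&(zz>90)&(zz<112)
n,k=cv2.connectedComponents(((b|ye)).astype(np.uint8))
ax=[]
for i in range(1,n):
    p=W[k==i]
    if len(p)<200: continue
    rc=cv2.minAreaRect(p[:,:2].astype(np.float32)); print(len(p),p.mean(0).round(1),np.percentile(p[:,2],[5,50,95]).round(1),rc)
al=np.radians(-14.2)
for al in np.radians([-13.7,-14.2,-14.7]):
    ex=np.array([np.cos(al),np.sin(al)]); ey=np.array([-ex[1],ex[0]])
    print('alpha',np.degrees(al))
    for nm,m in(('blue',b),('yel',ye)):
        n,k=cv2.connectedComponents(m.astype(np.uint8))
        for i in range(1,n):
            p=W[k==i]
            if len(p)<60: continue
            u=p[:,:2]@ex; v=p[:,:2]@ey
            print(nm,len(p),'x',np.percentile(u,[0,2,98,100]).round(1),'y',np.percentile(v,[0,2,98,100]).round(1),'z',np.median(p[:,2]).round(1), 'slope',np.degrees(np.polyfit(u,v,1)[0]).round(2))
E
```

```text
2876 [ 568.  -307.9  102.9] [101.2 103.1 104.7] ((587.4974975585938, -306.14190673828125), (30.481204986572266, 246.80104064941406), 75.97781372070312)
298 [ 677.  -325.8  101.9] [ 93.2 103.8 105.2] ((680.5191650390625, -323.0596008300781), (18.244112014770508, 46.161094665527344), 76.48893737792969)
676 [ 711.3 -156.1  101.6] [ 94.  103.  104.7] ((709.75146484375, -155.32102966308594), (22.95946502685547, 81.83837890625), 75.8346176147461)
433 [ 542.9 -119.4  101. ] [ 92.  103.2 104.8] ((543.2147216796875, -117.9217758178711), (11.490954399108887, 46.27351379394531), 75.09822082519531)
598 [ 572.9 -115.5  102.3] [ 97.5 102.8 103.9] ((563.9077758789062, -113.14498138427734), (12.568222045898438, 105.9261245727539), 75.96296691894531)
alpha -13.700000000000001
blue 2109 x [519.8 524.8 758.7 766.6] y [-173.9 -173.2 -162.2 -161.6] z 103.0 slope -0.38
blue 353 x [685.4 688.  765.8 767.3] y [16.9 17.3 28.2 28.8] z 103.0 slope 2.34
blue 598 x [521.7 525.2 625.9 627.6] y [17.3 18.  29.  30. ] z 102.8 slope -2.22
yel 382 x [541.8 542.  586.9 587.3] y [-161.  -160.7 -152.3 -152.1] z 103.9 slo
[... 1005 characters left out ...]
 z 103.2 slope 0.23
alpha -14.7
blue 2109 x [522.7 527.6 761.6 769.4] y [-163.5 -162.3 -150.9 -149.6] z 103.0 slope 0.62
blue 353 x [685.  687.6 765.2 766.8] y [29.  29.5 40.7 41.7] z 103.0 slope 3.33
blue 598 x [521.2 524.7 625.5 627.1] y [27.5 28.6 39.2 40.4] z 102.8 slope -1.23
yel 382 x [544.4 544.7 589.5 589.9] y [-150.7 -150.5 -142.3 -142.2] z 103.9 slope 0.73
yel 385 x [627.4 627.9 671.9 673.2] y [-150.1 -149.7 -132.9 -131.7] z 103.6 slope 1.34
yel 298 x [717.3 718.1 762.3 763.4] y [-149.  -148.6 -131.9 -130.7] z 103.8 slope 1.47
yel 323 x [716.4 716.9 759.2 762.5] y [18.5 20.1 29.8 31.2] z 103.0 slope 0.32
yel 433 x [532.2 533.2 577.2 578.5] y [18.1 19.  28.5 29.6] z 103.2 slope 0.71
```

Request:
{"api": "send_rows", "payload": {
  "targets": [
    {"gripper": -1,"x": -3.2,"y": 0.5,"z": 0.1,"ax": 0,"ay": 0,"az": -2},
    {"gripper": -1,"x": -3.2,"y": 0.5,"z": 0.1,"ax": 0,"ay": 0,"az": -2},
    {"gripper": -1,"x": -3.2,"y": 0.5,"z": 0.1,"ax": 0,"ay": 0,"az": -2},
    {"gripper": -1,"x": -3.2,"y": 0.5,"z": 0.1,"ax": 0,"ay": 0,"az": -2},
    {"gripper": -1,"x": -3.2,"y": 0.5,"z": 0.1,"ax": 0,"ay": 0,"az": -2}
  ]
}}

```text
clock: 2.58
position: [486.2, -63.1, 239.7]
ee_rot: [-0.681, 0.732, -0.0, 0.0]
contact_force: [1.3, -0.3, -0.3]
gripper_width: 85.3
grasp_force: 0.0
```

Request:
{"api": "send_rows", "payload": {
  "targets": [
    {"gripper": -1,"x": -3.2,"y": 0.8,"z": 0.1,"ax": 0,"ay": 0,"az": -2},
    {"gripper": -1,"x": -3.2,"y": 0.8,"z": 0.1,"ax": 0,"ay": 0,"az": -2},
    {"gripper": -1,"x": -3.2,"y": 0.8,"z": 0.1,"ax": 0,"ay": 0,"az": -2},
    {"gripper": -1,"x": -3.2,"y": 0.8,"z": 0.1,"ax": 0,"ay": 0,"az": -2},
    {"gripper": -1,"x": -3.2,"y": 0.8,"z": 0.1,"ax": 0,"ay": 0,"az": -2}
  ]
}}

```text
clock: 3.0
position: [446.1, 96.9, 234.8]
ee_rot: [0.742, -0.67, 0.0, -0.0]
contact_force: [0.5, 0.5, -0.1]
gripper_width: 85.4
grasp_force: 0.0
```

```bash
python3 - <<'E'
from h import *
show(); plan((524,226,230),195.5)
E
```

```text
t 3.0 p [446.1  96.9 234.8] th -174.14 x.z -0.01 F [ 0.5  0.5 -0.1] w 85.4 g 0.0
t 3.0 shift cm [-12.043  -9.065   0.493] rows 2.88802697620493 | turn [-0.04  0.01 -9.64] rows 1.3458943125596319
```

Request:
{"api": "send_rows", "payload": {
  "targets": [
    {"gripper": -1,"x": -3,"y": -2.25,"z": 0.1,"ax": 0,"ay": 0,"az": 0},
    {"gripper": -1,"x": -3,"y": -2.25,"z": 0.1,"ax": 0,"ay": 0,"az": 0},
    {"gripper": -1,"x": -3,"y": -2.25,"z": 0.1,"ax": 0,"ay": 0,"az": 0},
    {"gripper": -1,"x": -3,"y": -2.25,"z": 0.1,"ax": 0,"ay": 0,"az": -4.8},
    {"gripper": -1,"x": 0,"y": 0,"z": 0,"ax": 0,"ay": 0,"az": -4.8}
  ]
}}

```text
clock: 3.42
position: [526.4, 228.9, 228.9]
ee_rot: [0.797, -0.603, 0.0, -0.0]
contact_force: [0.3, 0.1, 0.0]
gripper_width: 85.3
grasp_force: 0.0
```

```bash
python3 - <<'E'
from h import *
show(); im,W=wcloud(); np.savez('w2.npz',im=im,W=W); cv2.imwrite('pics/w3.png',im[...,::-1])
H,S,V=np.moveaxis(cv2.cvtColor(im,cv2.COLOR_RGB2HSV).astype(int),-1,0)
x,y,zz=np.moveaxis(W,-1,0)
with np.errstate(invalid='ignore'):
    reg=(x>430)&(x<620)&(y>120)&(y<340)&(zz>20)&(zz<80)
    p=W[reg&(zz>58)]
    # cylinder fit: axis at height 52, radius 18
    from scipy.optimize import least_squares
    def f(q):
        a=q[2]; n=np.array([-np.sin(a),np.cos(a)]); d=(p[:,:2]-q[:2])@n; return np.hypot(d,p[:,2]-q[3])-18
    q=least_squares(f,[524,226,np.radians(106),52],loss='soft_l1').x; a=q[2]; u=np.array([np.cos(a),np.sin(a)])
    print('pts',len(p),'axis',np.degrees(a),'z',q[3],'rms',f(q).std(),'top',np.percentile(p[:,2],98))
    red=W[reg&(S>120)&((H<8)|(H>172))&(zz>50)]; br=W[reg&(S>90)&(H>12)&(H<30)&(zz>40)]; gr=W[reg&(S<60)&(V>90)&(zz>60)]
    for nm,m in(('all',p),('red',red),('brass',br),('grey',gr)):
        t=(m[:,:2]-q[:2])@u; c=np.percentile(t,[0,2,50,98,100]); print(nm,len(m),c.round(1),(q[:2]+u*c[2]).round(1))
    print('axis pt',q[:2])
E
```

```text
t 3.42 p [526.4 228.9 228.9] th -164.22 x.z 0.01 F [0.3 0.1 0. ] w 85.3 g 0.0
pts 3612 axis 107.52552474832112 z 52.56351469269422 rms 12.450881505084212 top 71.66438964663239
all 3612 [-64.1 -52.5  11.4  81.1 106.9] [527.9 234.5]
red 378 [64.1 64.6 72.8 81.  81.9] [509.4 293.1]
brass 119 [ 90.4  90.9 101.9 113.3 114.8] [500.7 320.8]
grey 3004 [-53.9 -52.    3.   62.7  84.1] [530.5 226.5]
axis pt [531.36322172 223.66503625]
```

View pics/w3.png

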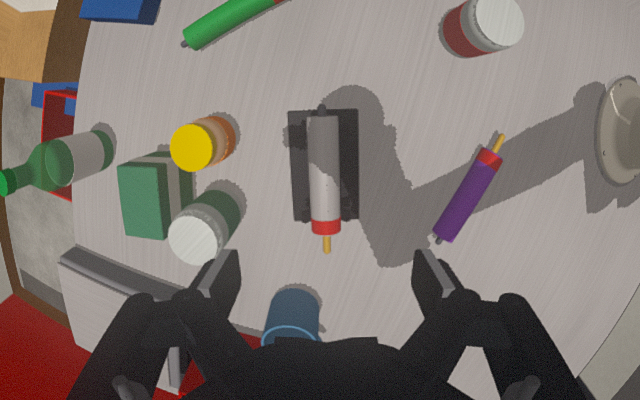

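The view shows the roller at (323,180) with its brass pin at (327,245), and clear room on both sides for the fingers. I'll refit without the outliers.

```bash
cat >> h.py <<'E'
from scipy.optimize import least_squares
def fitroll(W,im,q0,zmin=55,level=True):
    p=W.reshape(-1,3); p=p[np.isfinite(p).all(1)]
    a=q0[2]; u=np.array([np.cos(a),np.sin(a)]); d=(p[:,:2]-q0[:2])
    p=p[(np.abs(d@[-u[1],u[0]])<19)&(np.abs(d@u)<62)&(p[:,2]>zmin)&(p[:,2]<q0[3]+24)]
    def f(q):
        a=q[2]; n=np.array([-np.sin(a),np.cos(a)]); d=(p[:,:2]-q[:2])@n; return np.hypot(d,p[:,2]-q[3])-18
    q=least_squares(f,q0,loss='soft_l1').x
    return q,np.abs(f(q)).mean(),len(p)
E
python3 - <<'E'
from h import *
z=np.load('w2.npz'); W,im=z['W'],z['im']
q=np.array([527.2,236.9,np.radians(106),52])
for i in range(3): q,r,n=fitroll(W,im,q)
a=q[2]; u=np.array([np.cos(a),np.sin(a)]); n_=np.array([-u[1],u[0]])
print(q,np.degrees(a),r,n)
H,S,V=np.moveaxis(cv2.cvtColor(im,cv2.COLOR_RGB2HSV).astype(int),-1,0)
d=(W[...,:2]-q[:2]); 
with np.errstate(invalid='ignore'):
    near=(np.abs(d@n_)<12)&(np.abs(d@u)<125)&(W[...,2]>40)
    for nm,m in (('tube',near&(W[...,2]>62)),('red',near&(S>120)&((H<8)|(H>172))),('brass',near&(S>90)&(H>12)&(H<30))):
        t=(d@u)[m]; print(nm,m.sum(),np.percentile(t,[0,1,99,100]).round(1),'lat',np.median((d@n_)[m]).round(2))
E
```

```text
[603.20298744  -2.08127049   1.87915258  52.57198855] 107.66751163334786 nan 0h.py:33: RuntimeWarning: Mean of empty slice.
  return q,np.abs(f(q)).mean(),len(p)
  ret = ret.dtype.type(ret / rcount)
Traceback (most recent call last):
IndexError: index -1 is out of bounds for axis 0 with size 0
```

```bash
sed -i 's|    q=least_squares(f,q0,loss=.soft_l1.).x|    q=least_squares(lambda q:np.append(f(q),(q[:2]-q0[:2])@u),q0,loss="soft_l1").x|' h.py
cat > fr.py <<'E'
from h import *
def meas(W,im,q,zt=62,zb=40):
    for i in range(3): q,r,n=fitroll(W,im,q,zmin=zb+15)
    a=q[2]; u=np.array([np.cos(a),np.sin(a)]); n_=np.array([-u[1],u[0]])
    print(q.round(2),'yaw',np.degrees(a).round(2),'res',r,n)
    H,S,V=np.moveaxis(cv2.cvtColor(im,cv2.COLOR_RGB2HSV).astype(int),-1,0)
    d=(W[...,:2]-q[:2]) 
    with np.errstate(invalid='ignore'):
        near=(np.abs(d@n_)<12)&(np.abs(d@u)<125)&(W[...,2]>zb)
        for nm,m in (('tube',near&(W[...,2]>zt)),('red',near&(S>120)&((H<8)|(H>172))),('brass',near&(S>90)&(H>12)&(H<30))):
            if m.sum(): t=(d@u)[m]; print(nm,m.sum(),np.percentile(t,[0,1,99,100]).round(1),'lat',np.median((d@n_)[m]).round(2))
    return q
E
python3 - <<'E'
from fr import *
z=np.load('w2.npz'); q=meas(z['W'],z['im'],np.array([527.2,236.9,np.radians(106),52]))
E
```

```text
[527.09 236.87   1.88  52.57] yaw 107.68 res 0.5191502475957579 3265
tube 8506 [-67.8 -63.9  64.   70.2] lat -0.62
red 274 [50.2 50.6 67.5 68. ] lat 0.22
brass 131 [-27.5 -24.6 100.4 100.9] lat 0.17
```

```bash
python3 - <<'E'
from h import *
W=np.load('w1.npz')['W']; print('bar',W[190,260:275:3].round(0).tolist())
plan((527.1,236.9,30),197.7)
E
```

```text
bar [[578.0, -210.0, 27.0], [573.0, -209.0, 28.0], [570.0, -208.0, 26.0], [566.0, -207.0, 27.0], [562.0, -205.0, 25.0]]
t 3.47 shift cm [-0.934 -0.536 19.905] rows 4.773377783766732 | turn [ 0.09 -0.03 -1.81] rows 0.25272593535648463
```

Request:
{"api": "send_rows", "payload": {
  "targets": [
    {"gripper": -1,"x": -0.93,"y": -0.54,"z": 3.0,"ax": 0,"ay": 0,"az": -1.9},
    {"gripper": -1,"x": 0,"y": 0,"z": 4,"ax": 0,"ay": 0,"az": 0},
    {"gripper": -1,"x": 0,"y": 0,"z": 4,"ax": 0,"ay": 0,"az": 0},
    {"gripper": -1,"x": 0,"y": 0,"z": 4,"ax": 0,"ay": 0,"az": 0},
    {"gripper": -1,"x": 0,"y": 0,"z": 3,"ax": 0,"ay": 0,"az": 0}
  ]
}}

```text
clock: 3.88
position: [524.8, 232.9, 48.1]
ee_rot: [0.805, -0.594, -0.001, 0.001]
contact_force: [0.3, 0.5, -0.4]
gripper_width: 85.2
grasp_force: 0.0
```

Request:
{"api": "send_rows", "payload": {
  "targets": [
    {"gripper": -1,"x": 0,"y": 0,"z": 1.9,"ax": 0,"ay": 0,"az": 0},
    {"gripper": -1,"x": 0,"y": 0,"z": 0,"ax": 0,"ay": 0,"az": 0}
  ]
}}

```text
clock: 4.05
position: [523.3, 231.7, 27.4]
ee_rot: [0.805, -0.594, -0.002, 0.005]
contact_force: [-0.1, -1.4, 0.4]
gripper_width: 85.4
grasp_force: 0.0
```

```bash
python3 - <<'E'
from h import *
show(); plan((527.1,236.9,30),197.7)
E
```

```text
t 4.05 p [523.3 231.7  27.4] th -162.86 x.z 0.17 F [-0.1 -1.4  0.4] w 85.4 g 0.0
t 4.05 shift cm [-0.384 -0.517 -0.271] rows 0.1238839728342418 | turn [ 0.54 -0.17 -0.56] rows 0.07849835909223775
```

Request:
{"api": "send_rows", "payload": {
  "targets": [
    {"gripper": -1,"x": -0.38,"y": -0.5,"z": -0.25,"ax": 0.5,"ay": -0.2,"az": -0.6},
    {"gripper": -1,"x": 0,"y": 0,"z": 0,"ax": 0,"ay": 0,"az": 0},
    {"gripper": -1,"x": 0,"y": 0,"z": 0,"ax": 0,"ay": 0,"az": 0}
  ]
}}

```text
clock: 4.3
position: [531.8, 240.8, 36.7]
ee_rot: [0.809, -0.588, 0.002, -0.007]
contact_force: [0.1, -0.5, 0.6]
gripper_width: 85.5
grasp_force: 0.0
```

```bash
python3 - <<'E'
from h import *
show(); plan((527.1,236.9,30),197.7)
E
```

```text
t 4.3 p [531.8 240.8  36.7] th -162.01 x.z -0.29 F [ 0.1 -0.5  0.6] w 85.5 g 0.0
t 4.3 shift cm [0.231 0.574 0.666] rows 0.15963227841023234 | turn [-0.79  0.29  0.29] rows 0.10966306881960798
```

Request:
{"api": "send_rows", "payload": {
  "targets": [
    {"gripper": -1,"x": 0,"y": 0,"z": 0,"ax": 0,"ay": 0,"az": 0},
    {"gripper": -1,"x": 0,"y": 0,"z": 0,"ax": 0,"ay": 0,"az": 0},
    {"gripper": -1,"x": 0,"y": 0,"z": 0,"ax": 0,"ay": 0,"az": 0}
  ]
}}

```text
clock: 4.55
position: [530.4, 239.8, 35.1]
ee_rot: [0.809, -0.588, 0.001, -0.005]
contact_force: [0.1, 0.3, -0.6]
gripper_width: 85.4
grasp_force: 0.0
```

```bash
python3 - <<'E'
from h import *
show(); plan((527.1,236.9,30),197.7)
E
```

```text
t 4.55 p [530.4 239.8  35.1] th -162.0 x.z -0.23 F [ 0.1  0.3 -0.6] w 85.4 g 0.0
t 4.55 shift cm [0.177 0.412 0.502] rows 0.12044216974919614 | turn [-0.59  0.23  0.3 ] rows 0.08197210874218738
```

Request:
{"api": "send_rows", "payload": {
  "targets": [
    {"gripper": -1,"x": 0.15,"y": 0.3,"z": 0.4,"ax": -0.5,"ay": 0.2,"az": 0.3},
    {"gripper": -1,"x": 0,"y": 0,"z": 0,"ax": 0,"ay": 0,"az": 0},
    {"gripper": -1,"x": 0,"y": 0,"z": 0,"ax": 0,"ay": 0,"az": 0},
    {"gripper": -1,"x": 0,"y": 0,"z": 0,"ax": 0,"ay": 0,"az": 0},
    {"gripper": -1,"x": 0,"y": 0,"z": 0,"ax": 0,"ay": 0,"az": 0}
  ]
}}

```text
clock: 4.97
position: [527.8, 237.3, 30.0]
ee_rot: [0.808, -0.59, 0.0, 0.0]
contact_force: [0.8, -0.5, -0.2]
gripper_width: 85.2
grasp_force: 0.0
```

```bash
python3 - <<'E'
from h import *
show(); plan((527.1,236.9,30),197.7)
E
```

```text
t 4.97 p [527.8 237.3  30. ] th -162.28 x.z 0.01 F [ 0.8 -0.5 -0.2] w 85.2 g 0.0
t 4.97 shift cm [0.014 0.077 0.001] rows 0.018374754149820184 | turn [ 0.01 -0.01  0.02] rows 0.0023801604087610798
```

Request:
{"api": "send_rows", "payload": {
  "targets": [
    {"gripper": 1,"x": 0,"y": 0.07,"z": 0,"ax": 0,"ay": 0,"az": 0},
    {"gripper": 1,"x": 0,"y": 0,"z": 0,"ax": 0,"ay": 0,"az": 0},
    {"gripper": 1,"x": 0,"y": 0,"z": 0,"ax": 0,"ay": 0,"az": 0},
    {"gripper": 1,"x": 0,"y": 0,"z": 0,"ax": 0,"ay": 0,"az": 0},
    {"gripper": 1,"x": 0,"y": 0,"z": 0,"ax": 0,"ay": 0,"az": 0}
  ]
}}

```text
clock: 5.38
position: [526.9, 237.0, 30.6]
ee_rot: [0.808, -0.59, -0.0, 0.0]
contact_force: [-1.1, -0.4, 1.7]
gripper_width: 28.2
grasp_force: 53.6
```

Request:
{"api": "send_rows", "payload": {
  "targets": [
    {"gripper": 1,"x": 0,"y": 0,"z": 0,"ax": 0,"ay": 0,"az": 0},
    {"gripper": 1,"x": 0,"y": 0,"z": 0,"ax": 0,"ay": 0,"az": 0},
    {"gripper": 1,"x": 0,"y": 0,"z": 0,"ax": 0,"ay": 0,"az": 0}
  ]
}}

```text
clock: 5.63
position: [526.9, 237.0, 30.5]
ee_rot: [0.808, -0.59, -0.0, 0.0]
contact_force: [-2.1, -0.4, 4.9]
gripper_width: 28.1
grasp_force: 54.1
```

```bash
python3 - <<'E'
from h import *
show(); im,W=wcloud(); 
cv2.imwrite('pics/w4.png',cv2.resize(im[60:360,160:500,::-1],(680,600),interpolation=cv2.INTER_CUBIC))
E
```

```text
t 5.63 p [526.9 237.   30.5] th -162.28 x.z 0.0 F [-2.1 -0.4  4.9] w 28.1 g 54.1
```

View pics/w4.png

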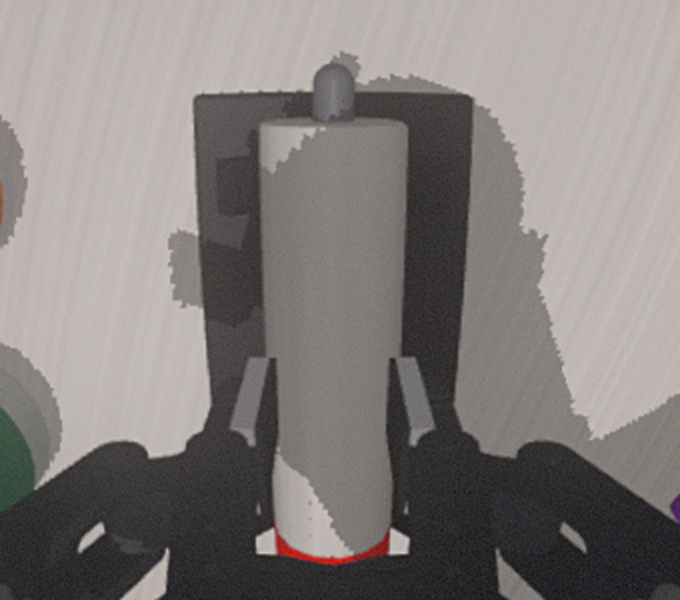

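The picture shows the roller between the pads, still in the cradle. The 28 mm width does not fit a 36 mm tube, so I'll check the heights in the depth data.

```bash
python3 - <<'E'
from fr import *
im,W=wcloud(); s=arm.read_state(); A=R.from_quat(s['ee_rot'])
L=A.inv().apply((W.reshape(-1,3)-s['position'])).reshape(W.shape)
for r in (130,160,200,240,260,280,300,320): # full-image rows
    c=range(262,390,6)
    print(r,'x',np.nanmedian(L[r,320:330,0]).round(0),[f"{L[r,k,1]:.0f}/{-L[r,k,2]:.0f}" for k in c])
E
```

```text
130 x 65.0 ['-41/-24', '-37/-23', '-33/-23', '-29/-24', '-25/-24', '-16/31', '-13/34', '-10/37', '-7/38', '-4/40', '-2/39', '1/39', '3/41', '6/39', '9/38', '11/36', '14/33', '24/-23', '28/-24', '32/-24', '36/-23', '40/-23']
160 x 51.0 ['-42/-23', '-38/-24', '-26/23', '-23/21', '-20/18', '-16/29', '-13/35', '-10/37', '-7/39', '-4/39', '-2/40', '1/39', '3/40', '6/39', '9/39', '12/37', '15/32', '20/17', '22/20', '25/21', '28/19', '41/-24']
200 x 33.0 ['-43/-23', '-39/-23', '-35/-23', '-31/-24', '-27/-24', '-17/26', '-13/35', '-10/36', '-7/39', '-5/39', '-2/39', '1/40', '4/40', '6/39', '9/39', '12/35', '16/30', '25/-23', '30/-24', '34/-24', '38/-24', '42/-24']
240 x 13.0 ['-47/-30', '-41/-23', '-37/-24', '-32/-24', '-20/36', '-17/36', '-14/34', '-11/37', '-8/37', '-5/39', '-2/40', '1/39', '4/40', '7/39', '10/36', '13/34', '16/35', '19/37', '31/-23', '35/-23', '40/-23', '44/-24']
260 x 2.0 ['-48/-31', '-27/49', '-24/48', '-20/56', '-17/57', '-15/56', '-14/34', '-11/36', '-8/39', '-5/40', '-2/40', '1/41', '4/39', '7/39', '10/36', '13/34', '14/55', '16/56', '19/55', '23/48', '26/48', '47/-29']
280 x -9.0 ['-24/76', '-22/75', '-20/74', '-18/73', '-16/68', '-14/66', '-15/32', '-11/37', '-8/38', '-5/39', '-2/39', '1/40', '4/40', '7/38', '10/36', '14/34', '14/58', '15/67', '17/73', '19/73', '21/77', '23/77']
300 x -22.0 ['-22/87', '-20/86', '-18/86', '-16/86', '-16/73', '-14/67', '-16/29', '-12/36', '-8/38', '-5/40', '-2/40', '1/40', '4/39', '7/39', '11/36', '14/33', '14/65', '15/71', '15/86', '17/86', '19/86', '21/87']
320 x -36.0 ['-19/103', '-17/103', '-15/102', '-13/102', '-12/102', '-22/19', '-17/29', '-13/34', '-9/37', '-5/39', '-2/40', '1/40', '4/38', '8/38', '11/36', '15/31', '21/17', '24/20', '13/103', '15/103', '16/103', '18/103']
```

Request:
{"api": "send_rows", "payload": {
  "targets": [
    {"gripper": -0.3,"x": 0,"y": 0,"z": 0,"ax": 0,"ay": 0,"az": 0},
    {"gripper": -0.3,"x": 0,"y": 0,"z": 0,"ax": 0,"ay": 0,"az": 0},
    {"gripper": -0.3,"x": 0,"y": 0,"z": 0.4,"ax": 0,"ay": 0,"az": 0},
    {"gripper": -0.3,"x": 0,"y": 0,"z": 0.4,"ax": 0,"ay": 0,"az": 0},
    {"gripper": -0.3,"x": 0,"y": 0,"z": 0.2,"ax": 0,"ay": 0,"az": 0}
  ]
}}

```text
clock: 6.15
position: [526.7, 236.8, 19.0]
ee_rot: [0.807, -0.59, -0.0, 0.001]
contact_force: [-0.1, -0.9, -1.6]
gripper_width: 55.4
grasp_force: 0.0
```

Request:
{"api": "send_rows", "payload": {
  "targets": [
    {"gripper": -0.3,"x": 0,"y": 0,"z": 0,"ax": 0,"ay": 0,"az": 0},
    {"gripper": 1,"x": 0,"y": 0,"z": 0,"ax": 0,"ay": 0,"az": 0},
    {"gripper": 1,"x": 0,"y": 0,"z": 0,"ax": 0,"ay": 0,"az": 0},
    {"gripper": 1,"x": 0,"y": 0,"z": 0,"ax": 0,"ay": 0,"az": 0},
    {"gripper": 1,"x": 0,"y": 0,"z": 0,"ax": 0,"ay": 0,"az": 0}
  ]
}}

```text
clock: 6.57
position: [526.9, 236.9, 20.4]
ee_rot: [0.808, -0.59, -0.0, 0.0]
contact_force: [-1.4, -0.4, 2.4]
gripper_width: 33.3
grasp_force: 59.8
```

Request:
{"api": "send_rows", "payload": {
  "targets": [
    {"gripper": 1,"x": 0,"y": 0,"z": 0,"ax": 0,"ay": 0,"az": 0},
    {"gripper": 1,"x": 0,"y": 0,"z": 0,"ax": 0,"ay": 0,"az": 0}
  ]
}}

```text
clock: 6.73
position: [526.9, 236.9, 20.4]
ee_rot: [0.808, -0.59, -0.0, 0.0]
contact_force: [-2.7, -0.8, 4.2]
gripper_width: 33.6
grasp_force: 60.0
```

Request:
{"api": "send_rows", "payload": {
  "targets": [
    {"gripper": 0,"x": 0,"y": 0,"z": 0,"ax": 0,"ay": 0,"az": 0},
    {"gripper": 0,"x": 0,"y": 0,"z": 0,"ax": 0,"ay": 0,"az": 0},
    {"gripper": 0,"x": 0,"y": 0,"z": 0.3,"ax": 0,"ay": 0,"az": 0},
    {"gripper": 0,"x": 0,"y": 0,"z": 0.2,"ax": 0,"ay": 0,"az": 0},
    {"gripper": 0,"x": 0,"y": 0,"z": 0,"ax": 0,"ay": 0,"az": 0}
  ]
}}

```text
clock: 7.15
position: [526.8, 236.8, 14.3]
ee_rot: [0.808, -0.59, -0.0, 0.0]
contact_force: [0.2, -0.6, 0.0]
gripper_width: 42.7
grasp_force: 0.0
```

Request:
{"api": "send_rows", "payload": {
  "targets": [
    {"gripper": 1,"x": 0,"y": 0,"z": 0,"ax": 0,"ay": 0,"az": 0},
    {"gripper": 1,"x": 0,"y": 0,"z": 0,"ax": 0,"ay": 0,"az": 0},
    {"gripper": 1,"x": 0,"y": 0,"z": 0,"ax": 0,"ay": 0,"az": 0},
    {"gripper": 1,"x": 0,"y": 0,"z": 0,"ax": 0,"ay": 0,"az": 0},
    {"gripper": 1,"x": 0,"y": 0,"z": 0,"ax": 0,"ay": 0,"az": 0}
  ]
}}

```text
clock: 7.57
position: [526.9, 236.9, 15.0]
ee_rot: [0.808, -0.59, -0.0, 0.0]
contact_force: [-1.3, 0.8, 0.4]
gripper_width: 34.0
grasp_force: 59.7
```

Request:
{"api": "send_rows", "payload": {
  "targets": [
    {"gripper": 1,"x": 0,"y": 0,"z": -1,"ax": 0,"ay": 0,"az": 0},
    {"gripper": 1,"x": 0,"y": 0,"z": -1,"ax": 0,"ay": 0,"az": 0},
    {"gripper": 1,"x": 0,"y": 0,"z": -2,"ax": 0,"ay": 0,"az": 0},
    {"gripper": 1,"x": 0,"y": 0,"z": -2,"ax": 0,"ay": 0,"az": 0},
    {"gripper": 1,"x": 0,"y": 0,"z": -2,"ax": 0,"ay": 0,"az": 0}
  ]
}}

```text
clock: 7.98
position: [527.1, 237.0, 96.6]
ee_rot: [0.808, -0.59, 0.0, -0.0]
contact_force: [-0.3, 0.8, -2.5]
gripper_width: 34.5
grasp_force: 60.3
```

Request:
{"api": "send_rows", "payload": {
  "targets": [
    {"gripper": 1,"x": 0,"y": 0,"z": -3,"ax": 0,"ay": 0,"az": 0},
    {"gripper": 1,"x": 0,"y": 0,"z": -3,"ax": 0,"ay": 0,"az": 0},
    {"gripper": 1,"x": 0,"y": 0,"z": -2,"ax": 0,"ay": 0,"az": 0},
    {"gripper": 1,"x": 0,"y": 0,"z": 0,"ax": 0,"ay": 0,"az": 0},
    {"gripper": 1,"x": 0,"y": 0,"z": 0,"ax": 0,"ay": 0,"az": 0}
  ]
}}

```text
clock: 8.4
position: [527.3, 237.5, 176.6]
ee_rot: [0.807, -0.59, 0.0, -0.002]
contact_force: [-0.3, 1.2, -3.8]
gripper_width: 34.0
grasp_force: 60.6
```

```bash
cat > rl.py <<'E'
# roller in tool frame from wrist cloud: fit cylinder near tool -z 20..55
from fr import *
def rollfit():
    s=arm.read_state(); A=R.from_quat(s['ee_rot']); im,W=wcloud()
    L=A.inv().apply(W.reshape(-1,3)-s['position']); ok=np.isfinite(L).all(1)
    H,S,V=np.moveaxis(cv2.cvtColor(im,cv2.COLOR_RGB2HSV).reshape(-1,3).astype(int),-1,0)
    p=L[ok&(np.abs(L[:,1])<15)&(L[:,0]>-60)&(L[:,0]<72)&(L[:,2]<-20)&(L[:,2]>-75)]
    # q: y0,z0 at x=0, slopes
    def f(q): return np.hypot(p[:,1]-q[0]-q[1]*p[:,0],p[:,2]-q[2]-q[3]*p[:,0])-18
    q=least_squares(f,[0,0,-36,0],loss='soft_l1').x; r=f(q)
    g=p[np.abs(r)<2.5]
    pin=L[ok&(np.abs(L[:,1])<5)&(L[:,0]>60)&(L[:,0]<110)&(np.abs(L[:,2]-q[2]-q[3]*L[:,0])<9)]
    red=L[ok&(S>120)&((H<8)|(H>172))&(np.abs(L[:,1])<16)&(L[:,2]<-20)&(L[:,2]>-80)]
    print('n',len(g),'y0 z0',q[[0,2]].round(2),'yaw/tilt deg',np.degrees(q[[1,3]]).round(2),'tube xmax',np.percentile(g[:,0],[99.8,100]).round(1),'fixed tip x',np.percentile(pin[:,0],[98,100]).round(1) if len(pin) else None,'red x',np.percentile(red[:,0],[1,99]).round(1) if len(red) else None)
    return im,W,q
E
python3 - <<'E'
from rl import *
show(); rollfit()
E
```

```text
t 8.4 p [527.3 237.5 176.6] th -162.31 x.z -0.11 F [-0.3  1.2 -3.8] w 34.0 g 60.6
n 14312 y0 z0 [ 3.00e-02 -3.75e+01] yaw/tilt deg [0.06 0.01] tube xmax [67.9 68. ] fixed tip x [80.9 81.4] red x None
```

```bash
cat > tk.py <<'E'
from rl import *
import sys
AL=-14.05; ex=np.array([np.cos(np.radians(AL)),np.sin(np.radians(AL)),0]); ey=np.array([-ex[1],ex[0],0]); O=559.2*ex-67.95*ey
OFF=np.array([1.2,0,37.5])   # TCP minus roller origin, in tool axes
def T(x,y,z): return O+x*ex+y*ey+np.array([0,0,z])
def go(x,y,z,yaw,tilt,c=0):   # sprung tip at track x,y,z; roller axis yaw from track y; fixed end up by tilt
    th=AL+90+yaw+90; B=rot(th,tilt); u=-B.as_matrix()[:,0]
    p=T(x,y,z)-u*(101-c)+B.apply(OFF); print('tcp',p.round(1)); plan(p,th,tilt)
def where(c=0):
    s=arm.read_state(); B=R.from_quat(s['ee_rot']); M=B.as_matrix(); u=-M[:,0]; o=s['position']-B.apply(OFF)
    t=o+u*(101-c)-O; f=o-u*83-O; F=np.array(s['contact_force'])
    print('t',round(s['clock'],2),'sprung(x,y,z)',np.round([t@ex,t@ey,t[2]],2),'fixed',np.round([f@ex,f@ey,f[2]],2),'tilt',np.degrees(np.arcsin(M[2,0])).round(2),'yaw',np.degrees(np.arctan2(u@-ex,u@ey)).round(2),'F trk',np.round([F@ex,F@ey,F[2]],2),'w',round(s['gripper_width'],1))
E
python3 - <<'E'
from tk import *
where(); go(-5,72,160,3.65,12)
E
```

```text
t 8.45 sprung(x,y,z) [-159.89  512.32  212.27] fixed [-63.12 355.82 212.13] tilt -0.04 yaw 31.73 F trk [-1.35 -0.17 -3.29] w 34.1
tcp [ 519.2 -236.6  144.6]
t 8.45 shift cm [44.889 15.049  2.995] rows 10.764803944993332 | turn [-2.87 11.78 27.98] rows 3.908495194664655
```

Request:
{"api": "send_rows", "payload": {
  "targets": [
    {"gripper": 1,"x": 2,"y": 0.6,"z": 0.1,"ax": 0,"ay": 0,"az": 0},
    {"gripper": 1,"x": 3,"y": 1,"z": 0.1,"ax": 0,"ay": 0,"az": 0},
    {"gripper": 1,"x": 3.4,"y": 1.15,"z": 0.1,"ax": 0,"ay": 0,"az": 0},
    {"gripper": 1,"x": 3.4,"y": 1.15,"z": 0.1,"ax": 0,"ay": 0,"az": 0},
    {"gripper": 1,"x": 3.4,"y": 1.15,"z": 0.1,"ax": 0,"ay": 0,"az": 0}
  ]
}}

```text
clock: 8.87
position: [523.4, 75.1, 167.7]
ee_rot: [0.808, -0.59, -0.001, 0.002]
contact_force: [0.8, -0.3, -3.1]
gripper_width: 34.0
grasp_force: 60.5
```

Request:
{"api": "send_rows", "payload": {
  "targets": [
    {"gripper": 1,"x": 3.4,"y": 1.15,"z": 0.1,"ax": 0,"ay": 0,"az": 0},
    {"gripper": 1,"x": 3.4,"y": 1.15,"z": 0.1,"ax": 0,"ay": 0,"az": 0},
    {"gripper": 1,"x": 3.4,"y": 1.15,"z": 0.1,"ax": 0,"ay": 0,"az": 0},
    {"gripper": 1,"x": 3.4,"y": 1.15,"z": 0.1,"ax": 0,"ay": 0,"az": 0},
    {"gripper": 1,"x": 3.4,"y": 1.15,"z": 0.1,"ax": 0,"ay": 0,"az": 0}
  ]
}}

```text
clock: 9.28
position: [520.3, -104.2, 163.0]
ee_rot: [0.808, -0.59, -0.002, 0.001]
contact_force: [0.6, 0.1, -2.9]
gripper_width: 33.8
grasp_force: 60.5
```

Request:
{"api": "send_rows", "payload": {
  "targets": [
    {"gripper": 1,"x": 3.4,"y": 1.15,"z": 0.1,"ax": 0,"ay": 0,"az": 0},
    {"gripper": 1,"x": 3,"y": 1,"z": 0.1,"ax": 0,"ay": 0,"az": 0},
    {"gripper": 1,"x": 2,"y": 0.6,"z": 0,"ax": 0,"ay": 0,"az": 0},
    {"gripper": 1,"x": 0,"y": 0,"z": 0,"ax": -0.6,"ay": 2.4,"az": 5.6},
    {"gripper": 1,"x": 0,"y": 0,"z": 0,"ax": -0.6,"ay": 2.4,"az": 5.6}
  ]
}}

```text
clock: 9.7
position: [519.9, -193.0, 160.7]
ee_rot: [0.742, -0.669, 0.026, 0.035]
contact_force: [-0.5, 0.8, -3.3]
gripper_width: 34.2
grasp_force: 60.4
```

Request:
{"api": "send_rows", "payload": {
  "targets": [
    {"gripper": 1,"x": 0,"y": 0,"z": 0,"ax": -0.6,"ay": 2.4,"az": 5.6},
    {"gripper": 1,"x": 0,"y": 0,"z": 0,"ax": -0.6,"ay": 2.4,"az": 5.6},
    {"gripper": 1,"x": 0,"y": 0,"z": 0,"ax": -0.6,"ay": 2.4,"az": 5.6},
    {"gripper": 1,"x": 0,"y": 0,"z": 0,"ax": 0,"ay": 0,"az": 0},
    {"gripper": 1,"x": 0,"y": 0,"z": 0,"ax": 0,"ay": 0,"az": 0}
  ]
}}

```text
clock: 10.12
position: [520.4, -190.3, 161.1]
ee_rot: [-0.638, 0.763, -0.066, -0.083]
contact_force: [-0.4, 1.1, -3.1]
gripper_width: 33.9
grasp_force: 60.4
```

```bash
python3 - <<'E'
from tk import *
where(); go(-5,72,130,3.65,12)
E
```

```text
t 10.12 sprung(x,y,z) [-15.35 117.23 176.1 ] fixed [ -3.12 -62.19 215.03] tilt 12.21 yaw 3.9 F trk [-0.69  0.97 -3.09] w 33.9
tcp [ 519.2 -236.6  114.6]
t 10.12 shift cm [ 3.49  -0.721  5.51 ] rows 1.3213773882528965 | turn [ 0.22 -0.21  0.24] rows 0.03396497635121502
```

Request:
{"api": "send_rows", "payload": {
  "targets": [
    {"gripper": 1,"x": 1.15,"y": -0.24,"z": 1.5,"ax": 0.2,"ay": -0.2,"az": 0.2},
    {"gripper": 1,"x": 1.15,"y": -0.24,"z": 1.5,"ax": 0,"ay": 0,"az": 0},
    {"gripper": 1,"x": 1.15,"y": -0.24,"z": 1.5,"ax": 0,"ay": 0,"az": 0},
    {"gripper": 1,"x": 0,"y": 0,"z": 1,"ax": 0,"ay": 0,"az": 0},
    {"gripper": 1,"x": 0,"y": 0,"z": 0,"ax": 0,"ay": 0,"az": 0}
  ]
}}

```text
clock: 10.53
position: [518.0, -237.5, 113.7]
ee_rot: [-0.635, 0.765, -0.066, -0.081]
contact_force: [-0.5, 0.5, -3.3]
gripper_width: 34.0
grasp_force: 60.4
```

Request:
{"api": "send_rows", "payload": {
  "targets": [
    {"gripper": 1,"x": 0,"y": 0,"z": 0,"ax": 0,"ay": 0,"az": 0},
    {"gripper": 1,"x": 0,"y": 0,"z": 0,"ax": 0,"ay": 0,"az": 0},
    {"gripper": 1,"x": 0,"y": 0,"z": 0,"ax": 0,"ay": 0,"az": 0}
  ]
}}

```text
clock: 10.78
position: [521.3, -236.4, 117.5]
ee_rot: [-0.636, 0.765, -0.069, -0.079]
contact_force: [0.3, 1.2, -2.2]
gripper_width: 34.1
grasp_force: 60.4
```

```bash
python3 - <<'E'
from tk import *
where(); im,W,q=rollfit(); go(-5,72,110,3.65,12)
H,S,V=np.moveaxis(cv2.cvtColor(im,cv2.COLOR_RGB2HSV).astype(int),-1,0)
D=W-O; tx,ty,tz=D@ex,D@ey,D[...,2]
with np.errstate(invalid='ignore'):
  for nm,m in (('yelR',(H>18)&(H<32)&(S>120)&(tz>85)&(tz<110)&(ty<-70)&(ty>-110)&(np.abs(tx)<45)),('blueR',(H>100)&(H<125)&(S>100)&(tz>95)&(tz<110)&(ty<-85)&(ty>-110)&(tx<60)),('yelL',(H>18)&(H<32)&(S>120)&(tz>90)&(tz<110)&(ty>70)&(ty<105)&(np.abs(tx)<40))):
    if m.sum()>20: print(nm,m.sum(),'x',np.percentile(tx[m],[0,1,99,100]).round(1),'y',np.percentile(ty[m],[0,1,99,100]).round(1),'z',np.percentile(tz[m],[5,50,95]).round(1))
cv2.imwrite('pics/w5.png',im[...,::-1])
im,_=arm.get_image('scene'); cv2.imwrite('pics/s5.png',cv2.resize(im[120:300,160:360,::-1],(666,600),interpolation=cv2.INTER_CUBIC))
E
```

```text
t 10.78 sprung(x,y,z) [ -2.88  72.73 132.86] fixed [   8.11 -106.89  171.2 ] tilt 12.03 yaw 3.5 F trk [-0.03  1.27 -2.16] w 34.1
n 14285 y0 z0 [ -0.11 -37.53] yaw/tilt deg [0.07 0.04] tube xmax [67.9 68. ] fixed tip x [81.  81.5] red x None
tcp [ 519.2 -236.6   94.6]
t 10.83 shift cm [-0.414  0.219  2.252] rows 0.5401250012408544 | turn [-0.32 -0.03 -0.15] rows 0.044549160238780576
blueR 1177 x [-39.1 -38.4  59.6  60. ] y [-102.  -101.5  -89.8  -89.7] z [101.4 102.8 103.9]
```

View pics/w5.png

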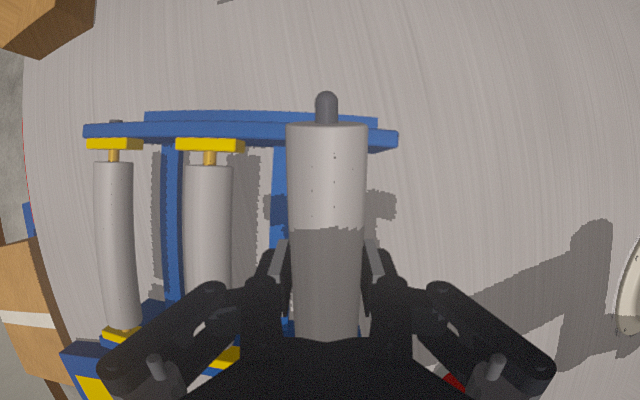

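The view shows the fixed end above the right rail and roughly in line; the rail fit agrees to about 1 mm. I'll descend.

Request:
{"api": "send_rows", "payload": {
  "targets": [
    {"gripper": 1,"x": -0.2,"y": 0.1,"z": 1,"ax": -0.3,"ay": 0,"az": -0.1},
    {"gripper": 1,"x": -0.2,"y": 0.1,"z": 1,"ax": 0,"ay": 0,"az": 0},
    {"gripper": 1,"x": -0.2,"y": 0,"z": 1,"ax": 0,"ay": 0,"az": 0},
    {"gripper": 1,"x": -0.2,"y": 0,"z": 0.8,"ax": 0,"ay": 0,"az": 0},
    {"gripper": 1,"x": 0,"y": 0,"z": 0,"ax": 0,"ay": 0,"az": 0}
  ]
}}

```text
clock: 11.3
position: [516.9, -236.3, 75.3]
ee_rot: [-0.636, 0.765, -0.065, -0.083]
contact_force: [-0.4, 0.2, -3.7]
gripper_width: 34.0
grasp_force: 60.4
```

Request:
{"api": "send_rows", "payload": {
  "targets": [
    {"gripper": 1,"x": 0,"y": 0,"z": 0,"ax": 0,"ay": 0,"az": 0},
    {"gripper": 1,"x": 0,"y": 0,"z": 0,"ax": 0,"ay": 0,"az": 0},
    {"gripper": 1,"x": 0,"y": 0,"z": 0,"ax": 0,"ay": 0,"az": 0},
    {"gripper": 1,"x": 0,"y": 0,"z": 0,"ax": 0,"ay": 0,"az": 0}
  ]
}}

```text
clock: 11.63
position: [519.0, -236.5, 78.3]
ee_rot: [-0.636, 0.765, -0.067, -0.081]
contact_force: [0.4, 0.1, -3.3]
gripper_width: 34.1
grasp_force: 60.4
```

```bash
python3 - <<'E'
from tk import *
where(); go(-4.8,77,89.3,3.65,12)
E
```

```text
t 11.63 sprung(x,y,z) [-4.92 72.06 93.68] fixed [   6.21 -107.55  132.06] tilt 12.04 yaw 3.54 F trk [ 0.4   0.18 -3.27] w 34.1
tcp [ 520.6 -231.8   73.9]
t 11.63 shift cm [-0.575 -0.062  0.332] rows 0.13793889400567907 | turn [ 0.02 -0.04 -0.1 ] rows 0.014595767531330937
```

Request:
{"api": "send_rows", "payload": {
  "targets": [
    {"gripper": 1,"x": -0.15,"y": -0.02,"z": 0.1,"ax": 0,"ay": 0,"az": -0.1},
    {"gripper": 1,"x": -0.15,"y": -0.02,"z": 0.1,"ax": 0,"ay": 0,"az": 0},
    {"gripper": 1,"x": -0.15,"y": -0.02,"z": 0.1,"ax": 0,"ay": 0,"az": 0},
    {"gripper": 1,"x": -0.1,"y": 0,"z": 0.05,"ax": 0,"ay": 0,"az": 0},
    {"gripper": 1,"x": 0,"y": 0,"z": 0,"ax": 0,"ay": 0,"az": 0}
  ]
}}

```text
clock: 12.05
position: [519.9, -231.8, 72.9]
ee_rot: [-0.637, 0.764, -0.066, -0.081]
contact_force: [-0.2, -0.5, -2.8]
gripper_width: 34.2
grasp_force: 60.4
```

Request:
{"api": "send_rows", "payload": {
  "targets": [
    {"gripper": 1,"x": 0,"y": 0,"z": 0,"ax": 0,"ay": 0,"az": 0},
    {"gripper": 1,"x": 0,"y": 0,"z": 0,"ax": 0,"ay": 0,"az": 0},
    {"gripper": 1,"x": 0,"y": 0,"z": 0,"ax": 0,"ay": 0,"az": 0}
  ]
}}

```text
clock: 12.3
position: [520.0, -232.1, 73.2]
ee_rot: [-0.637, 0.764, -0.067, -0.081]
contact_force: [-1.1, -0.3, -3.5]
gripper_width: 33.8
grasp_force: 60.4
```

```bash
python3 - <<'E'
from tk import *
where(); go(-4.8,86,88.9,3.65,12)
E
```

```text
t 12.3 sprung(x,y,z) [-5.21 76.64 88.57] fixed [   6.26 -102.95  126.97] tilt 12.05 yaw 3.65 F trk [-0.96 -0.52 -3.52] w 33.8
tcp [ 522.7 -223.1   73.5]
t 12.3 shift cm [-0.907 -0.105 -0.219] rows 0.2175965957334089 | turn [ 0.09 -0.05  0.  ] rows 0.012467343669712808
```

Request:
{"api": "send_rows", "payload": {
  "targets": [
    {"gripper": 1,"x": -0.2,"y": -0.03,"z": -0.05,"ax": 0,"ay": 0,"az": 0},
    {"gripper": 1,"x": -0.2,"y": -0.02,"z": -0.05,"ax": 0,"ay": 0,"az": 0},
    {"gripper": 1,"x": -0.2,"y": -0.02,"z": -0.05,"ax": 0,"ay": 0,"az": 0},
    {"gripper": 1,"x": -0.2,"y": -0.02,"z": -0.05,"ax": 0,"ay": 0,"az": 0},
    {"gripper": 1,"x": -0.1,"y": 0,"z": -0.02,"ax": 0,"ay": 0,"az": 0}
  ]
}}

```text
clock: 12.72
position: [522.8, -222.8, 73.5]
ee_rot: [-0.637, 0.764, -0.067, -0.081]
contact_force: [-0.1, -0.2, -3.6]
gripper_width: 34.0
grasp_force: 60.4
```

Request:
{"api": "send_rows", "payload": {
  "targets": [
    {"gripper": 1,"x": 0,"y": 0,"z": 0,"ax": 0,"ay": 0,"az": 0},
    {"gripper": 1,"x": 0,"y": 0,"z": 0,"ax": 0,"ay": 0,"az": 0},
    {"gripper": 1,"x": 0,"y": 0,"z": 0,"ax": 0,"ay": 0,"az": 0}
  ]
}}

```text
clock: 12.97
position: [522.5, -223.1, 73.4]
ee_rot: [-0.637, 0.764, -0.067, -0.081]
contact_force: [0.3, 0.0, -3.5]
gripper_width: 34.1
grasp_force: 60.4
```

```bash
python3 - <<'E'
from tk import *
where(); where(); go(-4.8,92,88.9,3.65,12)
E
```

```text
t 12.97 sprung(x,y,z) [-4.97 85.95 88.77] fixed [  6.5  -93.63 127.17] tilt 12.05 yaw 3.66 F trk [ 0.31  0.13 -3.55] w 34.1
t 12.97 sprung(x,y,z) [-4.97 85.95 88.77] fixed [  6.5  -93.63 127.17] tilt 12.05 yaw 3.66 F trk [ 0.31  0.13 -3.55] w 34.1
tcp [ 524.2 -217.3   73.5]
t 12.97 shift cm [-0.59  -0.061 -0.131] rows 0.1414772216897798 | turn [ 0.1  -0.05  0.01] rows 0.013922133724034128
```

No force at y=86, and the block face is at 81, so the pin is in the hole. I'll push on to find the floor.

Request:
{"api": "send_rows", "payload": {
  "targets": [
    {"gripper": 1,"x": -0.2,"y": -0.02,"z": -0.04,"ax": 0,"ay": 0,"az": 0},
    {"gripper": 1,"x": -0.2,"y": -0.02,"z": -0.04,"ax": 0,"ay": 0,"az": 0},
    {"gripper": 1,"x": -0.2,"y": 0,"z": -0.04,"ax": 0,"ay": 0,"az": 0},
    {"gripper": 1,"x": 0,"y": 0,"z": 0,"ax": 0,"ay": 0,"az": 0},
    {"gripper": 1,"x": 0,"y": 0,"z": 0,"ax": 0,"ay": 0,"az": 0}
  ]
}}

```text
clock: 13.38
position: [523.9, -217.6, 73.6]
ee_rot: [-0.636, 0.764, -0.067, -0.082]
contact_force: [-0.3, -4.5, -3.3]
gripper_width: 34.1
grasp_force: 60.4
```

```bash
python3 - <<'E'
from tk import *
where(); go(-4.8,98,89,3.65,12)
E
```

```text
t 13.38 sprung(x,y,z) [-4.95 91.59 88.82] fixed [  6.5  -87.97 127.36] tilt 12.09 yaw 3.65 F trk [ 0.76 -4.4  -3.26] w 34.1
tcp [ 525.7 -211.4   73.6]
t 13.38 shift cm [-0.627 -0.063 -0.136] rows 0.15029224446659933 | turn [ 0.12 -0.09 -0.  ] rows 0.016178430656845634
```

Request:
{"api": "send_rows", "payload": {
  "targets": [
    {"gripper": 1,"x": -0.25,"y": 0,"z": 0,"ax": 0,"ay": 0,"az": 0},
    {"gripper": 1,"x": -0.25,"y": 0,"z": 0,"ax": 0,"ay": 0,"az": 0},
    {"gripper": 1,"x": -0.25,"y": 0,"z": 0,"ax": 0,"ay": 0,"az": 0},
    {"gripper": 1,"x": -0.25,"y": 0,"z": 0,"ax": 0,"ay": 0,"az": 0},
    {"gripper": 1,"x": 0,"y": 0,"z": 0,"ax": 0,"ay": 0,"az": 0}
  ]
}}

```text
clock: 13.8
position: [525.3, -208.8, 71.8]
ee_rot: [-0.636, 0.764, -0.067, -0.082]
contact_force: [-0.5, -9.8, -1.6]
gripper_width: 34.1
grasp_force: 60.4
```

```bash
python3 - <<'E'
from tk import *
where(); where(11); rollfit(); go(-5,90.4,88.9,3.65,12,15.5)
E
```

```text
t 13.8 sprung(x,y,z) [ -5.61 100.5   86.91] fixed [  5.78 -79.01 125.7 ] tilt 12.17 yaw 3.63 F trk [ 1.94 -9.65 -1.58] w 34.1
t 13.8 sprung(x,y,z) [-4.93 89.77 89.23] fixed [  5.78 -79.01 125.7 ] tilt 12.17 yaw 3.63 F trk [ 1.94 -9.65 -1.58] w 34.1
n 14306 y0 z0 [ -0.1  -37.53] yaw/tilt deg [ 0.14 -0.13] tube xmax [68.  68.1] fixed tip x [81.  81.9] red x None
tcp [ 526.4 -203.8   70.2]
t 13.85 shift cm [-0.546 -0.012  0.045] rows 0.13084518429978387 | turn [ 0.16 -0.17 -0.03] rows 0.023572183430704444
```

Request:
{"api": "send_rows", "payload": {
  "targets": [
    {"gripper": 1,"x": -0.2,"y": 0,"z": 0.02,"ax": 0.1,"ay": -0.1,"az": 0},
    {"gripper": 1,"x": -0.2,"y": 0,"z": 0.02,"ax": 0,"ay": 0,"az": 0},
    {"gripper": 1,"x": -0.06,"y": 0,"z": 0,"ax": 0,"ay": 0,"az": 0},
    {"gripper": 1,"x": 0,"y": 0,"z": 0,"ax": 0,"ay": 0,"az": 0},
    {"gripper": 1,"x": 0,"y": 0,"z": 0,"ax": 0,"ay": 0,"az": 0}
  ]
}}

```text
clock: 14.27
position: [525.9, -205.3, 70.7]
ee_rot: [-0.636, 0.764, -0.067, -0.081]
contact_force: [-0.4, -11.5, -0.7]
gripper_width: 33.7
grasp_force: 60.4
```

```bash
python3 - <<'E'
from tk import *
where(14.8);  go(-5,90.3,89.5,3.65,6,14.8);go(-5,90.3,90,3.65,0,14.8)
E
```

```text
t 14.27 sprung(x,y,z) [-5.   89.65 89.07] fixed [  5.36 -75.47 124.56] tilt 12.11 yaw 3.59 F trk [  2.36 -11.29  -0.73] w 33.7
tcp [ 526.6 -202.2   61.3]
t 14.27 shift cm [-0.503 -0.018  0.853] rows 0.20452798601744876 | turn [ 0.07 -6.11 -0.06] rows 0.8527873550343842
tcp [ 527.3 -198.8   52.5]
t 14.27 shift cm [-1.025 -0.019  1.645] rows 0.39452662919853354 | turn [  0.07 -12.11  -0.07] rows 1.6907759888828413
```

Request:
{"api": "send_rows", "payload": {
  "targets": [
    {"gripper": 1,"x": -0.11,"y": 0,"z": 0.22,"ax": 0,"ay": -1.5,"az": 0},
    {"gripper": 1,"x": -0.11,"y": 0,"z": 0.22,"ax": 0,"ay": -1.5,"az": 0},
    {"gripper": 1,"x": -0.11,"y": 0,"z": 0.22,"ax": 0,"ay": -1.5,"az": 0},
    {"gripper": 1,"x": -0.1,"y": 0,"z": 0.22,"ax": 0,"ay": -1.5,"az": 0},
    {"gripper": 1,"x": 0,"y": 0,"z": 0,"ax": 0,"ay": 0,"az": 0}
  ]
}}

```text
clock: 14.68
position: [526.3, -203.1, 60.9]
ee_rot: [-0.638, 0.768, -0.033, -0.041]
contact_force: [-2.2, -12.0, -2.4]
gripper_width: 33.6
grasp_force: 60.4
```

```bash
python3 - <<'E'
from tk import *
where(14.8); rollfit(); go(-5,90.3,90,3.65,0,14.8)
E
```

```text
t 14.68 sprung(x,y,z) [-4.88 89.39 88.97] fixed [  5.5  -78.56 106.73] tilt 6.03 yaw 3.54 F trk [  0.79 -12.16  -2.38] w 33.6
n 14303 y0 z0 [ -0.11 -37.59] yaw/tilt deg [ 0.13 -0.01] tube xmax [67.9 68.1] fixed tip x [103.1 104.1] red x None
tcp [ 527.3 -198.8   52.5]
t 14.73 shift cm [-0.522 -0.014  0.793] rows 0.19004908302922385 | turn [ 0.07 -6.08 -0.09] rows 0.8490341994931375
```

Request:
{"api": "send_rows", "payload": {
  "targets": [
    {"gripper": 1,"x": -0.15,"y": 0,"z": 0.21,"ax": 0,"ay": -1.5,"az": 0},
    {"gripper": 1,"x": -0.13,"y": 0,"z": 0.21,"ax": 0,"ay": -1.5,"az": 0},
    {"gripper": 1,"x": -0.1,"y": 0,"z": 0.21,"ax": 0,"ay": -1.5,"az": 0},
    {"gripper": 1,"x": -0.1,"y": 0,"z": 0.21,"ax": 0,"ay": -1.5,"az": 0},
    {"gripper": 1,"x": 0,"y": 0,"z": 0,"ax": 0,"ay": 0,"az": 0}
  ]
}}

```text
clock: 15.15
position: [527.2, -199.3, 51.8]
ee_rot: [-0.64, 0.769, -0.0, -0.001]
contact_force: [-1.8, -12.0, -3.3]
gripper_width: 33.9
grasp_force: 60.4
```

```bash
python3 - <<'E'
from tk import *
where(14.5); im,W,q=rollfit(); go(-5,90.3,90,3.65,0,14.5)
cv2.imwrite('pics/w6.png',cv2.resize(im[60:260,200:440,::-1],(720,600),interpolation=cv2.INTER_CUBIC))
E
```

```text
t 15.15 sprung(x,y,z) [-4.84 90.18 89.18] fixed [  5.7  -78.99  89.33] tilt 0.05 yaw 3.56 F trk [  1.19 -12.08  -3.31] w 33.9
n 14299 y0 z0 [ -0.06 -37.57] yaw/tilt deg [ 0.12 -0.17] tube xmax [67.8 68. ] fixed tip x [106.4 107.5] red x None
tcp [ 527.2 -199.1   52.5]
t 15.2 shift cm [-0.013 -0.002 -0.067] rows 0.01608948273760246 | turn [ 0.04 -0.1  -0.07] rows 0.014111297630417956
```

View pics/w6.png

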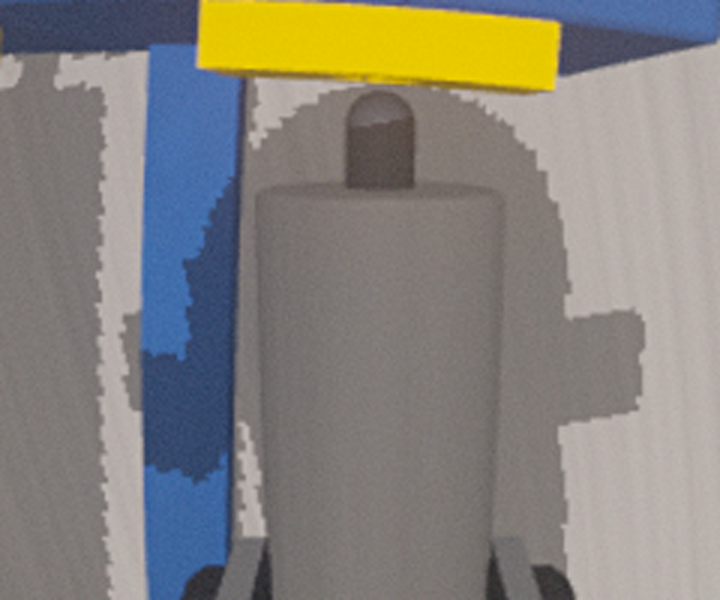

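The picture shows the fixed pin (x≈380) in front of the block, whose middle is at x≈377, about 0.4 mm off. I'll ease it in.

Request:
{"api": "send_rows", "payload": {
  "targets": [
    {"gripper": 1,"x": 0.1,"y": 0,"z": -0.07,"ax": 0,"ay": 0,"az": 0},
    {"gripper": 1,"x": 0.15,"y": 0,"z": 0,"ax": 0,"ay": 0,"az": 0},
    {"gripper": 1,"x": 0.15,"y": 0,"z": 0,"ax": 0,"ay": 0,"az": 0},
    {"gripper": 1,"x": 0.1,"y": 0,"z": 0,"ax": 0,"ay": 0,"az": 0},
    {"gripper": 1,"x": 0,"y": 0,"z": 0,"ax": 0,"ay": 0,"az": 0}
  ]
}}

```text
clock: 15.62
position: [526.4, -203.4, 52.4]
ee_rot: [-0.64, 0.768, -0.0, -0.001]
contact_force: [-1.0, -9.6, -3.7]
gripper_width: 33.6
grasp_force: 60.4
```

```bash
python3 - <<'E'
from tk import *
where(9.5)
E
```

```text
t 15.62 sprung(x,y,z) [-4.99 91.05 89.8 ] fixed [  6.05 -83.1   90.06] tilt 0.08 yaw 3.63 F trk [ 1.36 -9.55 -3.67] w 33.6
```

Request:
{"api": "send_rows", "payload": {
  "targets": [
    {"gripper": 1,"x": 0.15,"y": 0,"z": 0,"ax": 0,"ay": 0,"az": 0},
    {"gripper": 1,"x": 0.15,"y": 0,"z": 0,"ax": 0,"ay": 0,"az": 0},
    {"gripper": 1,"x": 0.1,"y": 0,"z": 0,"ax": 0,"ay": 0,"az": 0},
    {"gripper": 1,"x": 0,"y": 0,"z": 0,"ax": 0,"ay": 0,"az": 0}
  ]
}}

```text
clock: 15.95
position: [525.8, -206.8, 52.4]
ee_rot: [-0.64, 0.768, -0.0, -0.0]
contact_force: [-0.4, -8.5, -4.8]
gripper_width: 34.1
grasp_force: 60.4
```

```bash
python3 - <<'E'
from tk import *
where(6)
E
```

```text
t 15.95 sprung(x,y,z) [-4.98 91.07 89.8 ] fixed [  6.29 -86.58  89.95] tilt 0.05 yaw 3.63 F trk [ 1.72 -8.3  -4.84] w 34.1
```

Request:
{"api": "send_rows", "payload": {
  "targets": [
    {"gripper": 1,"x": 0.1,"y": 0,"z": 0,"ax": 0,"ay": 0,"az": 0},
    {"gripper": 1,"x": 0.1,"y": 0,"z": 0,"ax": 0,"ay": 0,"az": 0},
    {"gripper": 1,"x": 0.08,"y": 0,"z": 0,"ax": 0,"ay": 0,"az": 0},
    {"gripper": 1,"x": 0,"y": 0,"z": 0,"ax": 0,"ay": 0,"az": 0},
    {"gripper": 1,"x": 0,"y": 0,"z": 0,"ax": 0,"ay": 0,"az": 0}
  ]
}}

```text
clock: 16.37
position: [525.5, -209.0, 52.4]
ee_rot: [-0.64, 0.768, -0.0, -0.0]
contact_force: [-0.3, -6.8, -5.3]
gripper_width: 34.0
grasp_force: 60.4
```

```bash
python3 - <<'E'
from tk import *
where(4)
E
```

```text
t 16.37 sprung(x,y,z) [-4.95 90.76 89.82] fixed [  6.51 -88.87  89.89] tilt 0.02 yaw 3.65 F trk [ 1.4  -6.69 -5.31] w 34.0
```

Request:
{"api": "send_rows", "payload": {
  "targets": [
    {"gripper": 1,"x": 0.05,"y": 0,"z": 0,"ax": 0,"ay": 0,"az": 0},
    {"gripper": 1,"x": 0.05,"y": 0,"z": 0,"ax": 0,"ay": 0,"az": 0},
    {"gripper": 1,"x": 0,"y": 0,"z": 0,"ax": 0,"ay": 0,"az": 0},
    {"gripper": 1,"x": 0,"y": 0,"z": 0,"ax": 0,"ay": 0,"az": 0}
  ]
}}

```text
clock: 16.7
position: [525.3, -209.8, 52.3]
ee_rot: [-0.64, 0.768, 0.0, -0.0]
contact_force: [-0.9, -4.8, -3.8]
gripper_width: 34.1
grasp_force: 60.4
```

```bash
python3 - <<'E'
from tk import *
where(4)
E
```

```text
t 16.7 sprung(x,y,z) [-4.89 89.97 89.8 ] fixed [  6.57 -89.67  89.84] tilt 0.01 yaw 3.65 F trk [ 0.32 -4.86 -3.78] w 34.1
```

Request:
{"api": "send_rows", "payload": {
  "targets": [
    {"gripper": 1,"x": 0.05,"y": 0,"z": 0,"ax": 0,"ay": 0,"az": 0},
    {"gripper": 1,"x": 0,"y": 0,"z": 0,"ax": 0,"ay": 0,"az": 0},
    {"gripper": 1,"x": 0,"y": 0,"z": 0,"ax": 0,"ay": 0,"az": 0}
  ]
}}

```text
clock: 16.95
position: [525.3, -209.8, 52.4]
ee_rot: [-0.64, 0.768, 0.0, 0.0]
contact_force: [0.6, -5.4, -5.0]
gripper_width: 33.9
grasp_force: 60.4
```

```bash
python3 - <<'E'
from tk import *
where(4)
E
```

```text
t 16.95 sprung(x,y,z) [-4.88 89.93 89.91] fixed [  6.58 -89.71  89.84] tilt -0.02 yaw 3.65 F trk [ 1.86 -5.14 -5.02] w 33.9
```

It did not advance any further, so the fixed pin is on its floor. Releasing.

Request:
{"api": "send_rows", "payload": {
  "targets": [
    {"gripper": 0.1,"x": 0,"y": 0,"z": 0,"ax": 0,"ay": 0,"az": 0},
    {"gripper": -0.1,"x": 0,"y": 0,"z": 0,"ax": 0,"ay": 0,"az": 0},
    {"gripper": -0.4,"x": 0,"y": 0,"z": 0,"ax": 0,"ay": 0,"az": 0},
    {"gripper": -0.4,"x": 0,"y": 0,"z": 0,"ax": 0,"ay": 0,"az": 0},
    {"gripper": -0.4,"x": 0,"y": 0,"z": 0,"ax": 0,"ay": 0,"az": 0}
  ]
}}

```text
clock: 17.37
position: [526.0, -209.1, 52.9]
ee_rot: [-0.64, 0.768, -0.0, 0.001]
contact_force: [0.4, 0.6, -0.4]
gripper_width: 59.7
grasp_force: 0.0
```

Request:
{"api": "send_rows", "payload": {
  "targets": [
    {"gripper": -0.4,"x": 0,"y": 0,"z": -1,"ax": 0,"ay": 0,"az": 0},
    {"gripper": -0.4,"x": 0,"y": 0,"z": -2,"ax": 0,"ay": 0,"az": 0},
    {"gripper": -0.4,"x": 0,"y": 0,"z": -3,"ax": 0,"ay": 0,"az": 0},
    {"gripper": -0.4,"x": 0,"y": 0,"z": -3,"ax": 0,"ay": 0,"az": 0},
    {"gripper": -0.4,"x": 0,"y": 0,"z": -3,"ax": 0,"ay": 0,"az": 0}
  ]
}}

```text
clock: 17.78
position: [525.3, -209.4, 174.7]
ee_rot: [-0.64, 0.768, 0.0, 0.0]
contact_force: [0.5, -0.3, -1.1]
gripper_width: 59.8
grasp_force: 0.0
```

Request:
{"api": "send_rows", "payload": {
  "targets": [
    {"gripper": -0.4,"x": 0,"y": 0,"z": -2,"ax": 0,"ay": 0,"az": 0},
    {"gripper": -0.4,"x": 0,"y": 0,"z": 0,"ax": 0,"ay": 0,"az": 0},
    {"gripper": -0.4,"x": 0,"y": 0,"z": 0,"ax": 0,"ay": 0,"az": 0},
    {"gripper": -0.4,"x": 0,"y": 0,"z": 0,"ax": 0,"ay": 0,"az": 0},
    {"gripper": -0.4,"x": 0,"y": 0,"z": 0,"ax": 0,"ay": 0,"az": 0}
  ]
}}

```text
clock: 18.2
position: [524.6, -209.3, 191.4]
ee_rot: [-0.64, 0.768, 0.001, -0.0]
contact_force: [-0.2, 0.7, 0.4]
gripper_width: 59.4
grasp_force: 0.0
```

```bash
python3 - <<'E'
from tk import *
show(); im,W=wcloud()
D=W-O; tx,ty,tz=D@ex,D@ey,D[...,2]
with np.errstate(invalid='ignore'): m=(np.abs(tx)<25)&(np.abs(ty)<68)&(tz>85)&(tz<120)
g=np.polyfit(ty[m],tx[m],1); print('roller top z',np.percentile(tz[m],95),'axis x at y=+90,-90',np.polyval(g,[90,-90]),m.sum())
cv2.imwrite('pics/w7.png',cv2.resize(im[60:360,160:500,::-1],(680,600),interpolation=cv2.INTER_CUBIC))
E
```

```text
t 18.2 p [ 524.6 -209.3  191.4] th 169.6 x.z -0.07 F [-0.2  0.7  0.4] w 59.4 g 0.0
roller top z 109.05166553736558 axis x at y=+90,-90 [-4.10332193  6.65678791] 5402
```

View pics/w7.png

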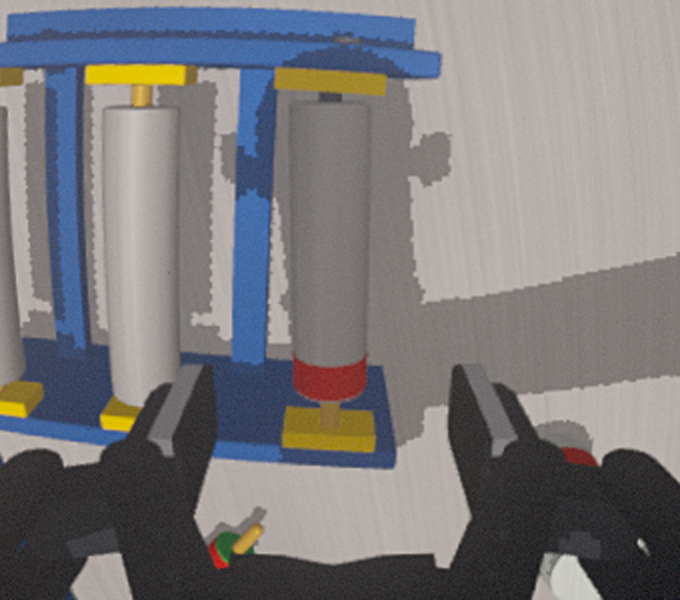

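The roller sits level in the empty place, with its dark pin in the right block at (330,95) and its brass pin in the left block at (330,412). The gripper is clear of it, so I'm handing in.

```bash
python3 -c "
from bench import arm
print(arm.job_done())"
```

```text
the job is handed in; nothing more can be done
None
```

The spare roller is in the empty place with both pins in their cups and the gripper clear. I handed the job in at about 18 s; the tool returned no verdict.

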